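# Fit the retaining ring that locks a pulley on a gearmotor shaft

## Task

The pulley on the gearmotor's upright shaft still lacks its retaining ring. Take the ring pliers from the tool rack, spread the smaller of the two open rings on the bench, carry it to the shaft on the plier tips (fingers off the ring) and slide it down until it springs shut all round in the groove above the pulley. Then hang the pliers back in their opening in the rack, handles up, and leave the larger ring, the spray can, the jar and the solder spool where they are.

Things in the scene. Friction and masses are not known exactly. Their poses are not given: they have to be found in the camera images.
- ring: Smaller open steel retaining ring, lying flat: 5 mm thick, 64 long, 50 wide, bore 30 relaxed. Origin: bore centre at the underside; +x points out of the gap. A 24 mm ear runs forward on each side of the gap: inner faces at y = +-20 (x = 17) to +-14 (x = 36), hooked at the end; tips work best at x = 27. Spread and seen from the ring's frame, the shaft must pass at x = 5 to 6, y = 0, 3 mm clear.
- ring_l (a joint): How far each arm of the smaller ring is bent open (rad; both alike, springing shut): 0 relaxed on the bench, about 0.32 spread by fully squeezed pliers, about 0.02 when closed in the groove; over 0.2 if caught on the thick shaft end.
- ring_pliers: Ring pliers, 135 mm, tips down. Origin: between the two pivots; z up along the handles; handles and tips move along y. Black handles 15 to 62 mm above the origin, 14 wide in x; over their outer faces 55 apart at 47 up, 64 at the top, about 22 at full squeeze. Flat tips (8 along x, 4.8 along y) end 71 below the origin, under a shoulder 5.5 higher; centres at y = +-4 at rest, +-28 fully squeezed.
- ring_pliers_l (a joint): Squeeze of the pliers (rad; both handles alike): 0 at rest, handles apart and tips together; 0.34 against the stop, tips fully spread. Sprung: about 7 N on the handles at first, 20 N at full squeeze with the ring on the tips. Hold it at 0.05 to 0.1 to carry the pliers, to enter the ring's gap and to pass the rack's opening.
- groove (a point): Point on the shaft's axis (z up) at the lower edge of the groove, level with the washer on which the ring comes to lie, 84 mm above the bench. Groove 31 mm diameter, 7 high. Above it the oiled shaft is 35 mm thick and ends 15 mm over this point, with a 3 mm chamfer. Once down, move the spread ring about 5 mm along its +x so that its back enters the groove, then ease the handles.
- rack_opening (a point): Centre of the opening for the pliers, in the top face of the grey rack, 100 mm above the bench; 26 mm along its x, 40 along its y, plate 3 thick, legs open. The pliers hang by the guards under their handles, origin 13 mm below this point, their y along its y. A small screwdriver stands in the same rack, 60 mm off along +x, up to 142 mm high.
- large_ring: Larger open ring of the same shape, 52 mm bore, about 95 long: too big for this shaft; to be left alone. Origin: bore centre at the underside.
- spray_can: Aerosol can with a green cap, 58 mm diameter, 187 tall, standing close behind the gearmotor (108 mm square, 99 high). Origin: centre of its underside.
- jar: Jar with a dark lid, 44 mm diameter, 96 tall, standing close behind the rack. Origin: centre of its underside.
- spool: Spool of solder with black flanges, 58 mm diameter, 36 tall. Origin: centre of its underside.
There are look-alikes about, which are no part of the job. Leave any pink or yellow look-alike of the ring alone.

How it is judged:
By the outcome, as a careful person would: the job done as asked, in the order asked, and still so for the second after the job is handed in, with the robot touching nothing.
It also fails if it takes over 67 s, if anything falls off the work surface, if the arm or the gripper's body presses on something with over 40 N, if the wrist force passes 120 N, or if a joint passes its speed limit or range.

## Robot

A 7-joint arm with a two-finger parallel gripper is mounted at the origin on a cart in front of the work surface, level with it; the furniture and walls round the work are solid. World frame = base frame: x ahead of the robot, y to its left, z up, the work surface at z = 0. Lengths are in m, angles in rad, forces in N, time in s.
With the tool pointing down it reaches from about 0.4 to 0.925 m from the base axis. Payload 4.1 kg.
Tool frame: the origin (TCP) lies between the finger pads; the fingertips stand 17 mm ahead of it and the grasp point (between the pads) lies 2 mm behind it; z points along the fingers, y is the line along which they close (so a half turn about z gives the same grasp; the last joint's range is limited). The gripper opens to 85 mm and grips with 20 to 120 N. Pads are 22 mm wide; open, the fingers measure 114 mm over their backs; the gripper's body (76 mm by 85 mm) begins 54 mm behind the grasp point. The pads swing forward as they close: fully open they stand 13 mm farther back than shut.
Start: joints at [1.1, 0.398, 0.045, 1.537, -0.019, 1.207, -0.051], TCP at [0.236, -0.606, 0.211] pointing down, gripper open.
Joint ranges: [-2.82, 2.82], [-0.49, 2.23], [-1.37, 1.46], [0, 2.46], [-1.36, 4.5], [0.23, 2], [-2.94, 2.94]. Speed limits (rad/s): [2.57, 2.57, 3.14, 3.14, 3.14, 3.14, 3.14].

## Interface

Orientations are given as a rotation vector (axis times angle).
In Python, from workcell import robot, viewer gives the robot as it stands. The module is installed in compiled form; this text tells all that it offers.
- The arm moves only by the tool jog_arm, never from a script. Its argument "steps" is a list of rows, each a list of 3 entries, a list of its own where there are three numbers: the shift along the tool's x, y, z in mm, then the turn about the tool's z in degrees, then the opening, from 0 (shut) to 1 (fully open). In form: [[[dx, dy, dz], twist, fingers], ...]. A call has exactly 10 rows; each row shifts and turns the commanded pose from where the row before left it, along the tool's axes as they then stand; what a row does not reach is not made up. A row lasts 1/10 s, in which the tool goes at most 50 mm and 8.59 degrees, less where a joint would pass 70% of its speed; a pose out of reach is approached as far as the arm can. A call is refused whole if a number of a shift passes 50 or a number of a turn 8.59, either way. A call with a gripper value outside its range is refused whole. The fingers move at their own pace and stop on an object; "force" is the grip in N (left out, the last holds). Time passes only in rows, so rows that do not move let the fingers close, or fill a call up. It gives the time, the measured TCP pose, the force, the opening and the grip force at its end, in the units of the state.
- robot.read_state(): the state, without advancing time (a new reading comes with each control period).
- viewer.grab_frame(name): name is "side" or "top"; returns a dict with "pixels" (420x560x3 uint8, red, green, blue), "fovy" (degrees; the focal length in pixels is half the picture's height over the tangent of half this angle, whatever the lens; pixels are square), "cx", "cy" (the principal point, pixels), "camera_from_world" (4x4, takes a point from world to camera coordinates). Camera axes: x right, y down, z forward; pixel columns grow to the right and rows downward; lengths in m; the calibration is good to about 2 mm. A picture is of the moment at which its call begins. There is no depth.
- robot.job_done(): hands the job in; it is judged then, once.
Trained networks look in a picture, given as the dict that the camera call returned (one of the last four; its "shot" number tells which), for a name from the list of things; names that differ only in an ending like _2 or _b are one class to them, and where a whole thing is asked for, a point or a joint stands for the part that bears it (a point fixed in the world has none). Each returns a list of dicts, best first, with "conf" (0 to 1); they miss things now and then, are a little off and sometimes report something else, mostly with a low value. They report only what shows in the picture. A call takes as long as a camera call. They do not tell look-alikes from the thing itself.
- viewer.look_for(picture, label): "box" ([left, top, width, height] in pixels, round what is visible of it).
- viewer.landmark_of(picture, label): "location" ([column, row] in pixels: a listed point, or the origin of a listed thing).
The state is a dict: "time_s": time; "joint_pos": joint angles; "joint_vel": joint speeds; "joint_efforts": joint torques, N m; "eef_pos": TCP position; "tool_rot": TCP orientation; "contact_force": force on the tool from outside, world axes, zero at the start; "moment": the same for the moment, N m; "finger_gap": finger opening in m; "gripper_force": force on a finger pad.
Only numpy, scipy, OpenCV 4.12 (cv2) and the standard library are available. Lean on these libraries where they do the work, as an engineer would, in place of code of your own. Each camera call takes 0.05 s, during which the arm holds its last target. There are 200 camera calls.

## Working session

There is one attempt and no reset: what is moved stays moved. The work goes in short steps, Python scripts to look and compute and a tool call to move; the robot and the scene stay as the last step left them, time stands still between calls to the robot, and variables do not carry over. Pictures are saved under pics/ and viewed, at most 10 in all, crops included, and the job is handed in when it is done.

Besides the shell and the picture viewer there is one more tool, called after ">>>" as name(argument=value, ...) on one line, values as JSON. jog_arm: Moves the arm, as the interface text tells. Its arguments: {"type":"object","properties":{"steps":{"type":"array"},"force":{"type":"number"}},"required":["steps"]}

```bash
mkdir -p pics; cat > h.py <<'E'
import numpy as np, cv2, sys
from workcell import robot, viewer
from scipy.spatial.transform import Rotation as R
def cam(p):
    f=210/np.tan(np.radians(p["fovy"])/2); T=np.array(p["camera_from_world"]); return f,T
def ray(p,uv):
    f,T=cam(p); d=np.array([(uv[0]-p["cx"])/f,(uv[1]-p["cy"])/f,1]); Rm=T[:3,:3]; return -Rm.T@T[:3,3], Rm.T@d
def at_z(p,uv,z):
    o,d=ray(p,uv); return o+d*(z-o[2])/d[2]
def proj(p,X):
    f,T=cam(p); c=T[:3,:3]@np.array(X)+T[:3,3]; return np.array([f*c[0]/c[2]+p["cx"],f*c[1]/c[2]+p["cy"]])
def tri(ps,uvs):
    A=np.zeros((3,3));b=np.zeros(3)
    for p,u in zip(ps,uvs):
        o,d=ray(p,u);d/=np.linalg.norm(d);M=np.eye(3)-np.outer(d,d);A+=M;b+=M@o
    return np.linalg.solve(A,b)
def save(p,n,box=None,s=1):
    im=cv2.cvtColor(np.array(p["pixels"]),cv2.COLOR_RGB2BGR)
    if box: x,y,w,h=box; im=im[y:y+h,x:x+w]
    if s!=1: im=cv2.resize(im,None,fx=s,fy=s,interpolation=cv2.INTER_CUBIC)
    cv2.imwrite("pics/"+n,im)
E
python3 - <<'E'
from h import *
np.set_printoptions(precision=4,suppress=True)
s=robot.read_state();print({k:np.round(v,3) for k,v in s.items()})
P={n:viewer.grab_frame(n) for n in("side","top")}
for n,p in P.items():
    save(p,n+"0.png"); o,d=ray(p,(280,210)); print(n,p["fovy"],o,d)
for l in["ring","ring_pliers","groove","rack_opening","large_ring","spray_can","jar","spool"]:
    for n,p in P.items():
        for r in viewer.landmark_of(p,l)[:3]: print(l,n,np.round(r["location"],1),round(r["conf"],2), at_z(p,r["location"],{"groove":.084,"rack_opening":.1,"ring_pliers":.087}.get(l,0)))
        print("   box",[(np.round(b["box"]),round(b["conf"],2)) for b in viewer.look_for(p,l)[:3]] if l not in("groove","rack_opening") else "")
E
```

```text
{'time_s': np.float64(0.0), 'joint_pos': array([ 1.1  ,  0.399,  0.045,  1.538, -0.019,  1.207, -0.051]), 'joint_vel': array([ 0.002,  0.   ,  0.   , -0.001,  0.001, -0.001,  0.002]), 'joint_efforts': array([ -0.   , -47.512,   1.365, -25.423,   0.012,   0.009,  -0.   ]), 'eef_pos': array([ 0.236, -0.605,  0.21 ]), 'tool_rot': array([-3.086, -0.58 ,  0.001]), 'contact_force': array([-0.223,  0.015,  0.981]), 'moment': array([ 0.008,  0.   , -0.004]), 'gripper_force': np.float64(0.0), 'finger_gap': np.float64(0.085)}
side 42.98577740339129 [-0.1851  0.7174  0.9716] [ 0.5546 -0.5103 -0.6575]
top 46.270012807894446 [ 0.3394 -0.007   1.156 ] [ 0.2305 -0.0045 -0.9733]
ring side [300.3 183.9] 0.65 [ 0.6799 -0.1595  0.    ]
ring side [286.9 221.6] 0.59 [ 0.5867 -0.0181  0.    ]
ring side [325.1 211.9] 0.55 [ 0.5444 -0.1228  0.    ]
   box [(array([314., 204.,  22.,  18.]), 0.47), (array([320., 213.,  12.,   8.]), 0.46), (array([282., 217.,  14.,  13.]), 0.37)]
ring top [280.8 218.8] 0.75 [ 0.5916 -0.0154  0.    ]
ring top [323.2 238. ] 0.64 [ 0.5505 -0.119   0.    ]
   box [(array([270., 21
[... 1071 characters left out ...]
spray_can side [174.1 267. ] 0.62 [0.6539 0.3003 0.    ]
   box [(array([155., 208.,  30.,  68.]), 0.87), (array([172., 263.,  67.,  54.]), 0.53)]
spray_can top [152.1 185.4] 0.76 [0.6571 0.3026 0.    ]
   box [(array([120., 153.,  42.,  44.]), 0.91)]
jar side [333.5 172.2] 0.79 [ 0.6528 -0.273   0.    ]
   box [(array([328., 143.,  15.,  33.]), 0.55)]
jar top [390.1 201.9] 0.77 [ 0.6485 -0.2782  0.    ]
   box [(array([386., 182.,  23.,  24.]), 0.74)]
spool side [240.8 248.2] 0.57 [0.5929 0.1378 0.    ]
   box [(array([231., 232.,  21.,  26.]), 0.64)]
spool top [218.2 214.1] 0.62 [0.5946 0.1359 0.    ]
   box [(array([204., 199.,  26.,  26.]), 0.77), (array([268., 210.,  24.,  19.]), 0.73)]
```

```bash
python3 - <<'E'
from h import *
a=cv2.imread("pics/top0.png"); 
cv2.imwrite("pics/top0b.png",cv2.resize(a[140:310,100:440],None,fx=2.35,fy=2.35,interpolation=cv2.INTER_CUBIC))
b=cv2.imread("pics/side0.png")
cv2.imwrite("pics/side0b.png",cv2.resize(b[130:330,130:400],None,fx=2.9,fy=2.9,interpolation=cv2.INTER_CUBIC))
E
```

```text
(no output)
```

View pics/top0b.png

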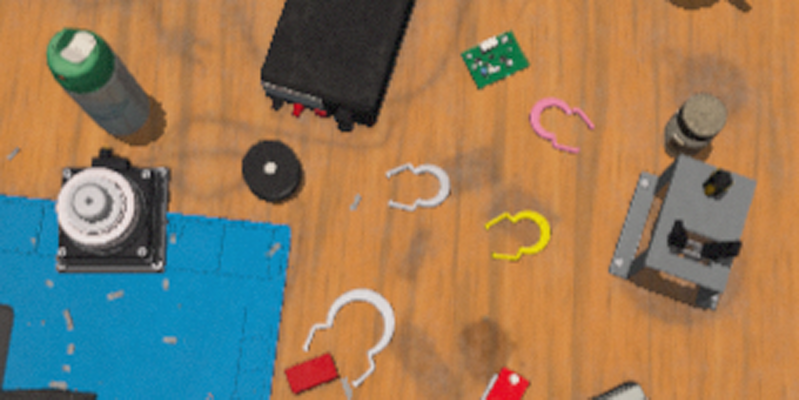

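View pics/side0b.png

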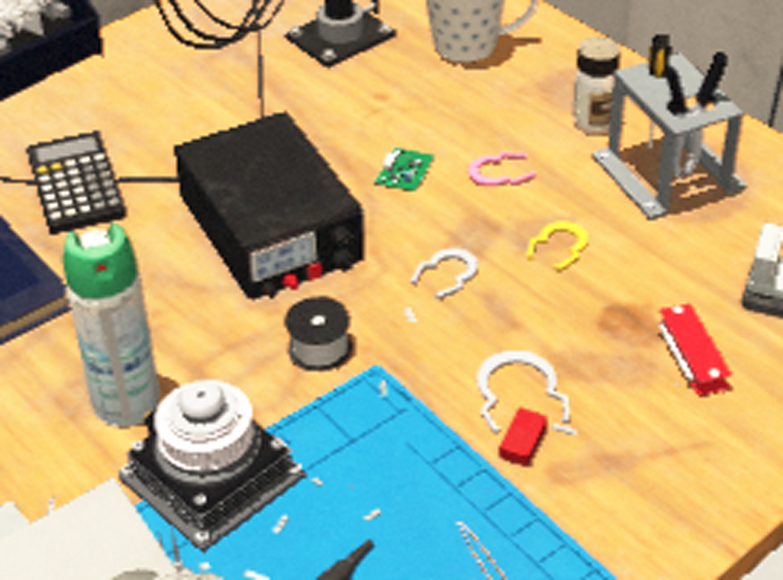

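Top crop: the white ring is at about (425,187) in the crop with its gap to the left (+y). The pliers in the grey rack have handles at about (677,237) and (737,248), and the groove shaft is at about (90,203). Next I'll work out the yaw angles and refine the positions.

```bash
python3 - <<'E'
from h import *
from scipy.optimize import minimize
np.set_printoptions(precision=4,suppress=True)
P={n:viewer.grab_frame(n) for n in("side","top")}
st=robot.read_state(); print("tool axes\n",R.from_rotvec(st["tool_rot"]).as_matrix())
for l,hz in(("groove",0),("rack_opening",0),("ring_pliers",0)):
    u=[viewer.landmark_of(P[n],l)[0]["location"] for n in P]; print(l,tri(list(P.values()),u))
# ring mask: rectify a patch at z=.005
N=0.0005
def rect(p,c,h,z):
    g=np.arange(-h,h,N); X,Y=np.meshgrid(c[0]+g,c[1]+g,indexing="ij")
    uv=np.array([[proj(p,(x,y,z)) for x,y in zip(a,b)] for a,b in zip(X,Y)],np.float32)
    return cv2.remap(np.array(p["pixels"]),uv[...,0],uv[...,1],cv2.INTER_CUBIC)
c0=(.5905,-.0165); h=.06
masks={}
for n,p in P.items():
    im=rect(p,c0,h,.004).astype(float); sat=im.max(2)-im.min(2); v=np.clip((im[...,2]-110)/80,0,1)  # blue channel: white vs wood
    masks[n]=v
g=np.arange(-h,h,N); X,Y=np.meshgrid(g,g,indexing="ij")
def model(q):
    c,s=np.cos(q[2]),np.sin(q[2]); x=c*(X-q[0])+s*(Y-q[1]); y=abs(-s*(X-q[0])+c*(Y-q[1]))
    r=np.hypot(x,y); m=(r>.015)&(r<.0215)&(x<.014)
    e=(x>.013)&(x<.039)&(y>.020-(x-.017)*6/19)&(y<.024-(x-.017)*6/19)
    return cv2.GaussianBlur((m|e).astype(float),(0,0),3)
for n,v in masks.items():
    best=None
    for a in np.radians(np.arange(50,131,8)):
        f=lambda q:-(model(q*[.01,.01,.2])*(v-.3)).sum()
        r=minimize(f,[0,0,a/.2],method="Nelder-Mead",options=dict(initial_simplex=np.array([[0,0,a/.2],[.5,0,a/.2],[0,.5,a/.2],[0,0,a/.2+.7]])))
        if best is None or r.fun<best.fun: best=r
    q=best.x*[.01,.01,.2]; print("ring",n,c0[0]+q[0],c0[1]+q[1],np.degrees(q[2]),best.fun)
    out=np.dstack([v*255,model(q)*255,v*0]).astype(np.uint8); masks[n]=out
big=[np.hstack([cv2.resize(o,(260,260)) for o in masks.values()])]
# rack/pliers rectified at handles' height & plate height; shaft
r1=[cv2.resize(cv2.cvtColor(rect(P[n],(.5255,-.263),.065,z),cv2.COLOR_RGB2BGR),(260,260)) for n,z in(("top",.149),("top",.1),("side",.149))]
r2=[cv2.resize(cv2.cvtColor(rect(P[n],(.533,.300),.05,.099),cv2.COLOR_RGB2BGR),(260,260)) for n in("top","side")]
cv2.imwrite("pics/fit.png",np.vstack([np.hstack(r1),np.hstack([*r2,cv2.resize(masks["top"],(260,260))])]))
E
```

```text
tool axes
 [[ 0.9316  0.3634  0.    ]
 [ 0.3634 -0.9316 -0.0001]
 [-0.      0.0001 -1.    ]]
groove [0.5426 0.2994 0.0826]
rack_opening [ 0.5225 -0.2543  0.1198]
ring_pliers [ 0.523  -0.261   0.0823]
ring side 0.5880477817106663 -0.01476545070399429 97.2348944478282 -1920.0138497171065
ring top 0.5917349261970688 -0.016460334627314388 98.08906915007951 -1305.2011786845778
```

View pics/fit.png

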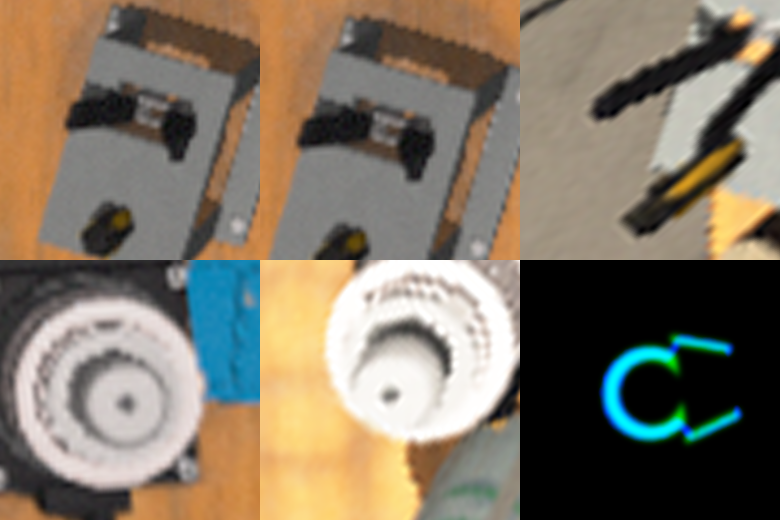

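The fit puts the ring at (0.590, -0.016) with yaw 97.7°. The rack opening is at (0.525, -0.2635) with yaw -17°, and the shaft is at (0.536, 0.300). I'll move over the pliers.

>>> jog_arm(steps=[[[39.3,-21.3,0],0,1],[[39.3,-21.3,0],0,1],[[39.3,-21.3,0],0,1],[[39.3,-21.3,0],0,1],[[39.3,-21.3,0],0,1],[[39.3,-21.3,0],0,1],[[39.3,-21.3,0],0,1],[[39.3,-21.3,0],0,1],[[39.3,-21.3,0],0,1],[[39.3,-21.3,0],0,1]], force=40)

```text
time_s: 2.9
eef_pos: [0.5259, -0.263, 0.2113]
tool_rot: [3.087, 0.58, 0.001]
contact_force: [0.3, -0.8, -0.2]
finger_gap: 0.0851
gripper_force: 0.0
```

>>> jog_arm(steps=[[[0,0,0],7.66,1],[[0,0,0],7.66,1],[[0,0,0],7.66,1],[[0,0,0],7.66,1],[[0,0,0],7.66,1],[[0,0,0],0,1],[[0,0,0],0,1],[[0,0,0],0,1],[[0,0,0],0,1],[[0,0,0],0,1]])

```text
time_s: 3.9
eef_pos: [0.5249, -0.2644, 0.211]
tool_rot: [3.107, -0.463, 0.0]
contact_force: [0.1, 0.3, -0.2]
finger_gap: 0.0853
gripper_force: 0.0
```

>>> jog_arm(steps=[[[0,0,15],0,1],[[0,0,15],0,1],[[0,0,12],0,1],[[0,0,10],0,1],[[0,0,10],0,1],[[0,0,8],0,1],[[0,0,8],0,1],[[0,0,0],0,1],[[0,0,0],0,1],[[0,0,0],0,1]])

```text
time_s: 4.9
eef_pos: [0.5253, -0.2646, 0.1336]
tool_rot: [3.107, -0.464, 0.002]
contact_force: [0.3, 0.5, 0.5]
finger_gap: 0.0853
gripper_force: 0.0
```

```bash
python3 - <<'E'
from h import *
P=[viewer.grab_frame("side"),viewer.grab_frame("top")]
ims=[]
for p in P:
    u=proj(p,(.525,-.2635,.12)); x,y=int(u[0])-40,int(u[1])-45
    im=cv2.cvtColor(np.array(p["pixels"]),cv2.COLOR_RGB2BGR)[y:y+90,x:x+80]; ims.append(cv2.resize(im,None,fx=5,fy=5,interpolation=cv2.INTER_CUBIC))
cv2.imwrite("pics/g1.png",np.hstack(ims))
E
```

```text
(no output)
```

View pics/g1.png

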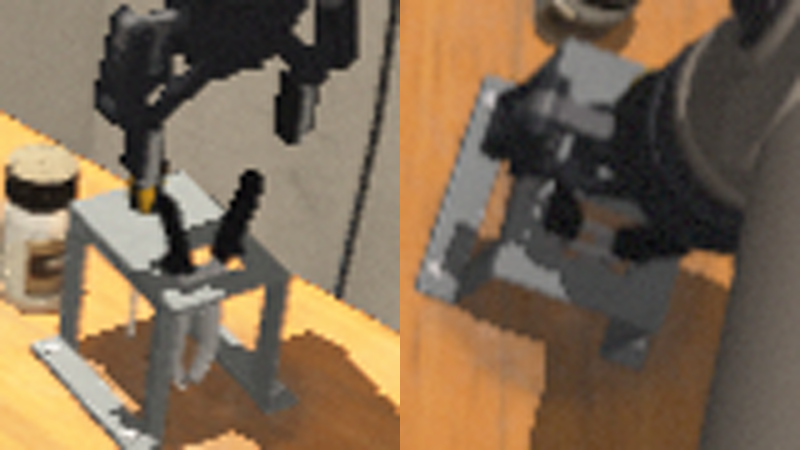

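```bash
python3 - <<'E'
from h import *
P=[viewer.grab_frame("side"),viewer.grab_frame("top")]
s=robot.read_state(); print(s["eef_pos"],s["tool_rot"],np.round(s["joint_pos"],3))
Rm=R.from_rotvec(s["tool_rot"]).as_matrix(); t=np.array(s["eef_pos"])
ims=[]
for p in P:
    im=cv2.cvtColor(np.array(p["pixels"]),cv2.COLOR_RGB2BGR)
    u=proj(p,(.545,-.2635,.16)); x,y=int(u[0])-50,int(u[1])-65
    im=cv2.resize(im[y:y+110,x:x+100],None,fx=4,fy=4,interpolation=cv2.INTER_CUBIC)
    for a in(-.0425,0,.0425):
        v=(proj(p,t+Rm@np.array([0,a,.004]))-[x,y])*4; print((x,y),v); cv2.circle(im,(int(v[0]),int(v[1])),4,(0,0,255),-1)
    v=(proj(p,t+Rm@np.array([0,0,-.1]))-[x,y])*4;cv2.circle(im,(int(v[0]),int(v[1])),4,(0,255,0),-1)
    ims.append(im)
cv2.imwrite("pics/g2.png",np.hstack(ims))
E
```

```text
[ 0.52516427 -0.26446622  0.13340599] [ 3.10682134e+00 -4.64141461e-01  1.19502136e-03] [ 0.448  0.358 -0.069  1.775  0.029  1.009 -1.499]
(314, 79) [166.06544273 325.01453951]
(314, 79) [219.55276957 309.14700977]
(314, 79) [272.023462   293.58107441]
(351, 165) [110.49238042 284.36620535]
(351, 165) [187.08324998 311.70823632]
(351, 165) [264.11727116 339.20846715]
```

View pics/g2.png

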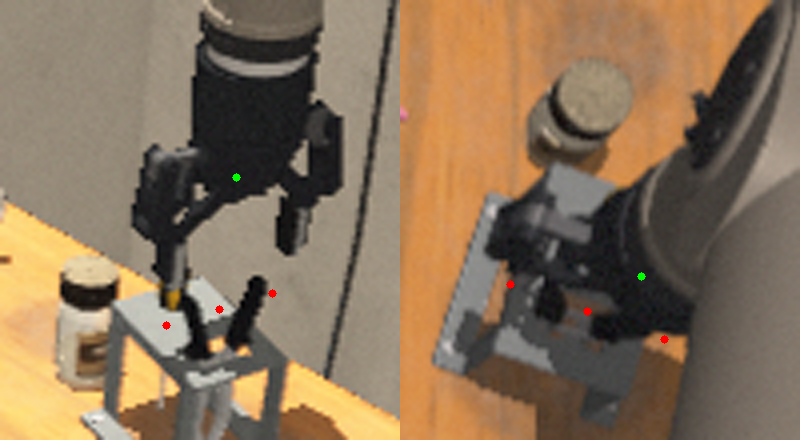

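>>> jog_arm(steps=[[[0,0,-15],0,1],[[0,0,-15],0,0.7],[[0,0,-15],0,0.5],[[0,0,-15],0,0],[[0,0,0],0,0],[[0,0,0],0,0],[[0,0,0],0,0],[[0,0,0],0,0],[[0,0,0],0,0],[[0,0,0],0,0]])

```text
time_s: 6.1
eef_pos: [0.5247, -0.2643, 0.1926]
tool_rot: [-3.107, 0.464, 0.001]
contact_force: [-0.3, -0.2, -0.7]
finger_gap: 0.0002
gripper_force: 0.0
```

```bash
python3 - <<'E'
from h import *
P=[viewer.grab_frame("side"),viewer.grab_frame("top")]
s=robot.read_state(); print(s["eef_pos"],s["finger_gap"])
Rm=R.from_rotvec(s["tool_rot"]).as_matrix(); t=np.array(s["eef_pos"])
ims=[]
for p in P:
    im=cv2.cvtColor(np.array(p["pixels"]),cv2.COLOR_RGB2BGR)
    u=proj(p,t+[0,0,.02]); x,y=int(u[0])-40,int(u[1])-55
    im=cv2.resize(im[y:y+110,x:x+80],None,fx=5,fy=5,interpolation=cv2.INTER_CUBIC)
    for z,c in((.017,(0,0,255)),(0,(0,255,255)),(-.056,(0,255,0)),(-.12,(255,0,0))):
        v=(proj(p,t+Rm@np.array([0,0,z]))-[x,y])*5; cv2.circle(im,(int(v[0]),int(v[1])),3,c,-1)
    print(x,y)
    ims.append(im)
cv2.imwrite("pics/g3.png",np.hstack(ims))
E
```

```text
[ 0.52482499 -0.2643268   0.19276885] -9.770406023034111e-05
332 75
368 181
```

View pics/g3.png

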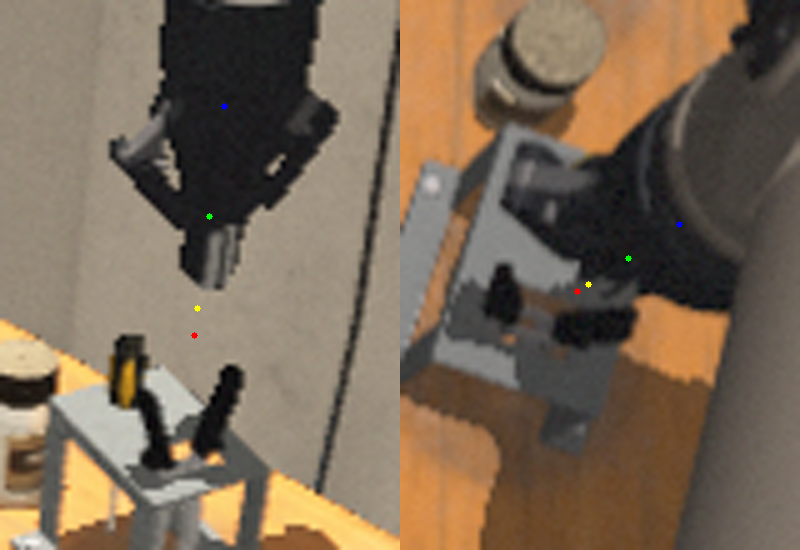

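```bash
python3 - <<'E'
from h import *
P=[viewer.grab_frame("side"),viewer.grab_frame("top")]
a=(332+212/5,75+287/5)
for v in((408,239),(409,241.4),(410,243)):
    X=tri(P,[a,v]); print(X,[proj(p,X)-u for p,u in zip(P,(a,v))])
t=np.array(robot.read_state()["eef_pos"]); print(t)
for z in np.arange(0,.07,.01): print(z, at_z(P[0],a,t[2]-.017+z)-t)
# networks relative
E
```

```text
[ 0.51907179 -0.2650274   0.20877319] [array([-0.31129938, -0.03279147]), array([0.24302893, 0.34317668])]
[ 0.51622135 -0.26525995  0.20973089] [array([0.63515876, 0.06194739]), array([-0.50004755, -0.69752955])]
[ 0.51456527 -0.26604947  0.20998491] [array([1.33425734, 0.12247266]), array([-1.0571754 , -1.46119655])]
[ 0.52492142 -0.26435426  0.19293912]
0.0 [ 0.02378131 -0.04345899 -0.017     ]
0.01 [ 0.01455807 -0.03057327 -0.007     ]
0.02 [ 0.00533484 -0.01768756  0.003     ]
0.03 [-0.0038884  -0.00480185  0.013     ]
0.04 [-0.01311164  0.00808387  0.023     ]
0.05 [-0.02233487  0.02096958  0.033     ]
0.06 [-0.03155811  0.0338553   0.043     ]
0.07 [-0.04078135  0.04674101  0.053     ]
```

The fingertips look about 30 mm higher than the state implies. I'll check this by opening the gripper and going down to z = 0.115, which stays clear of the rack top either way.

>>> jog_arm(steps=[[[0,0,0],0,1],[[0,0,0],0,1],[[0,0,0],0,1],[[0,0,0],0,1],[[0,0,18],0,1],[[0,0,18],0,1],[[0,0,18],0,1],[[0,0,12],0,1],[[0,0,12],0,1],[[0,0,0],0,1]])

```text
time_s: 7.3
eef_pos: [0.5239, -0.2639, 0.1134]
tool_rot: [-3.106, 0.464, 0.005]
contact_force: [-0.7, 0.0, -0.1]
finger_gap: 0.0856
gripper_force: 0.0
```

```bash
cat > snap.py <<'E'
from h import *
def snap(name,c=None,w=80,hh=110,s=5,marks=()):
    P=[viewer.grab_frame("side"),viewer.grab_frame("top")]
    st=robot.read_state(); print(st["eef_pos"],st["finger_gap"],st["contact_force"])
    t=np.array(st["eef_pos"]); c=t if c is None else c; ims=[]
    for p in P:
        im=cv2.cvtColor(np.array(p["pixels"]),cv2.COLOR_RGB2BGR)
        u=proj(p,c); x,y=max(0,int(u[0])-w//2),max(0,int(u[1])-hh//2); print("origin",x,y)
        im=cv2.resize(im[y:y+hh,x:x+w],None,fx=s,fy=s,interpolation=cv2.INTER_CUBIC)
        for m in marks:
            v=(proj(p,m)-[x,y])*s; cv2.circle(im,(int(v[0]),int(v[1])),2,(0,0,255),-1)
        ims.append(im)
    cv2.imwrite("pics/"+name,np.hstack(ims)); return P
E
python3 -c "
from snap import *
snap('g4.png',[.525,-.264,.15])"
```

```text
[ 0.52518212 -0.2644908   0.11524634] 0.08559769194145954 [-0.29721621  0.3339646  -0.49821818]
origin 329 95
origin 360 186
```

View pics/g4.png

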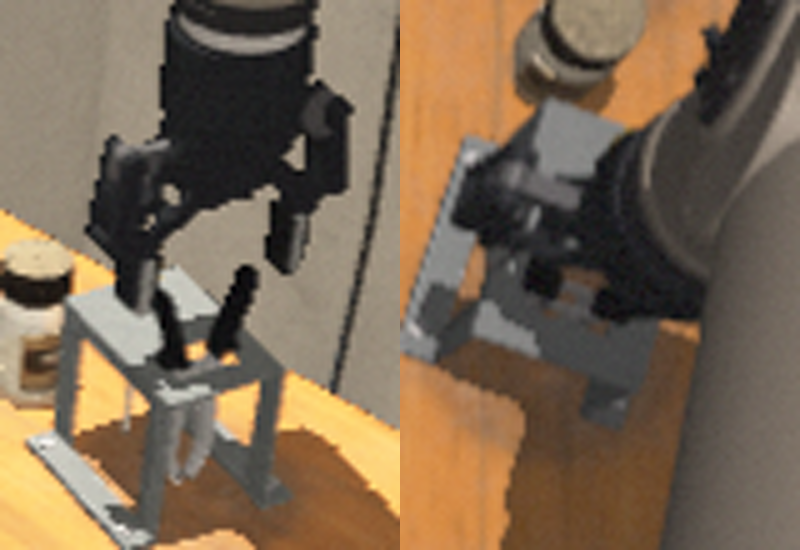

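The picture confirms it: the open fingertips are level with the handle tops, so the true tool sits about 30 mm above the reported z. I'll lower it another 14 mm and close on the handles.

>>> jog_arm(steps=[[[0,0,5],0,1],[[0,0,5],0,1],[[0,0,4],0,1],[[0,0,0],0,0.7],[[0,0,0],0,0.66],[[0,0,0],0,0.62],[[0,0,0],0,0.58],[[0,0,0],0,0.56],[[0,0,0],0,0.56],[[0,0,0],0,0.56]], force=40)

```text
time_s: 8.4
eef_pos: [0.5267, -0.2651, 0.1032]
tool_rot: [3.106, -0.464, 0.007]
contact_force: [-0.1, 0.5, 6.8]
finger_gap: 0.0476
gripper_force: 6.7
```

```bash
python3 -c "
from snap import *
snap('g5.png',[.525,-.264,.13],w=66,hh=96,s=6)"
```

```text
[ 0.52671539 -0.26520043  0.10319328] 0.04825033350315455 [-0.02217945  0.13967277  7.97435684]
origin 335 108
origin 364 194
```

View pics/g5.png

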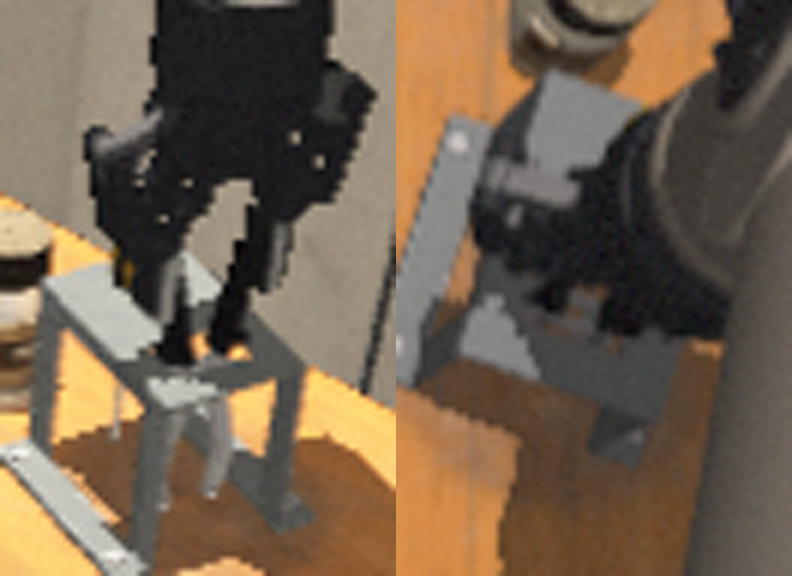

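The handles are held at a 48 mm gap. Lifting.

>>> jog_arm(steps=[[[0,0,-3],0,0.56],[[0,0,-6],0,0.56],[[0,0,-10],0,0.56],[[0,0,-14],0,0.56],[[0,0,-16],0,0.56],[[0,0,-16],0,0.56],[[0,0,-16],0,0.56],[[0,0,-14],0,0.56],[[0,0,-10],0,0.56],[[0,0,0],0,0.56]])

```text
time_s: 9.5
eef_pos: [0.5274, -0.2654, 0.2099]
tool_rot: [3.105, -0.464, 0.011]
contact_force: [1.0, 0.1, 0.7]
finger_gap: 0.0482
gripper_force: 0.0
```

```bash
python3 -c "
from snap import *
P=snap('g6.png',[.525,-.264,.17],w=66,hh=96,s=6)
u=[viewer.landmark_of(p,'ring_pliers') for p in P]
print(u); X=tri(P,[v[0]['location'] for v in u]); print(X,X-np.array(robot.read_state()['eef_pos']))
"
```

```text
[ 0.52625106 -0.26488381  0.20809565] 0.04769277173386448 [-0.36519302  1.21844687 -0.05518338]
origin 337 95
origin 369 191
[[{'location': [366.4, 168.7], 'conf': 0.74}, {'location': [241.7, 249.0], 'conf': 0.23}], [{'location': [391.3, 243.4], 'conf': 0.93}, {'location': [216.5, 213.8], 'conf': 0.46}, {'location': [152.4, 187.4], 'conf': 0.3}]]
[ 0.5292041  -0.26224105  0.08667871] [ 0.00388236  0.00228889 -0.12011103]
```

View pics/g6.png

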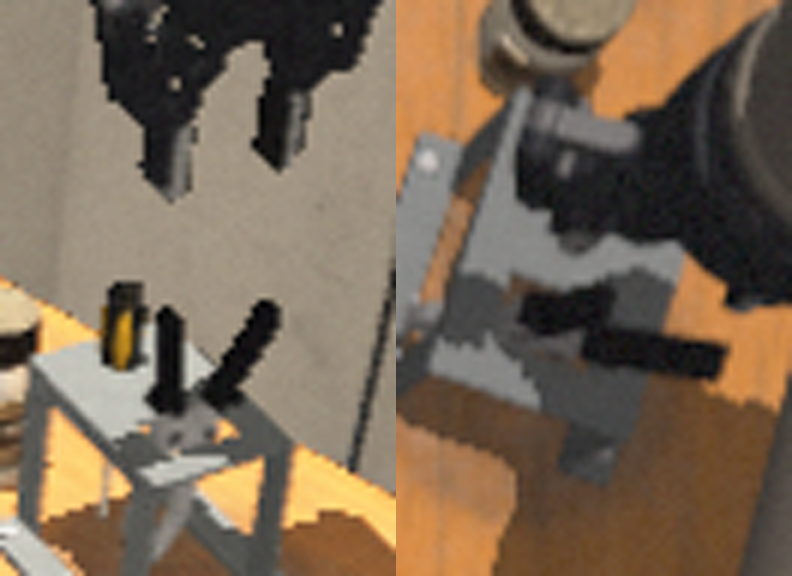

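The pads slipped off on the lift. The pliers are still in the rack, leaning, with handles at side-crop (170,360) and (240,355). I'll measure the handles by segmentation.

```bash
cat > hand.py <<'E'
from h import *
def blobs(p,c,w=90,thr=50,mn=12):
    im=np.array(p["pixels"]).astype(int); u=proj(p,c).astype(int); x0,y0=u[0]-w//2,u[1]-w//2
    sub=im[y0:y0+w,x0:x0+w]; m=(sub.max(2)<thr).astype(np.uint8)
    n,L,S,C=cv2.connectedComponentsWithStats(m,connectivity=4); out=[]
    for i in range(1,n):
        if S[i,4]<mn: continue
        q=np.argwhere(L==i)[:,::-1]+[x0,y0]; mu=q.mean(0); _,_,V=np.linalg.svd(q-mu,full_matrices=False); t=(q-mu)@V[0]
        e=[q[t<=np.percentile(t,8)].mean(0),q[t>=np.percentile(t,92)].mean(0)]
        e.sort(key=lambda v:v[1]); out.append((S[i,4],np.round(mu,1),np.round(e,1).tolist(),(S[i,:4]+[x0,y0,0,0]).tolist()))
    return out
E
python3 - <<'E'
from hand import *
P=[viewer.grab_frame("side"),viewer.grab_frame("top")]
for p in P:
    print(p["shot"]); [print("  ",b) for b in blobs(p,(.525,-.264,.12))]
for h in(.10,.149):
    print([proj(p,(.525,-.264,h)) for p in P])
    Y=np.array([.292,.956,0])
    for a in(-.03,.03): print(a,h,[proj(p,np.array((.525,-.264,h))+a*Y) for p in P])
for l in("ring_pliers","rack_opening"):
    print(l,[viewer.landmark_of(p,l)[:2] for p in P])
print([viewer.look_for(p,"ring_pliers")[:2] for p in P])
E
```

```text
19
   (np.int32(77), array([363.2, 118.8]), [[365.0, 114.0], [362.7, 125.7]], [358, 114, 11, 14])
   (np.int32(46), array([381.9, 118.3]), [[382.5, 114.0], [382.2, 123.2]], [380, 114, 5, 11])
   (np.int32(30), array([357. , 145.5]), [[356.0, 142.3], [358.0, 149.0]], [355, 142, 6, 9])
   (np.int32(83), array([375.3, 157.4]), [[378.0, 149.0], [372.6, 164.7]], [371, 148, 9, 19])
   (np.int32(62), array([335.4, 152.4]), [[329.4, 150.8], [341.6, 151.6]], [329, 150, 14, 6])
   (np.int32(56), array([362.6, 161.6]), [[359.4, 154.0], [364.4, 168.4]], [358, 153, 9, 17])
20
   (np.int32(883), array([415.3, 224.3]), [[391.6, 221.3], [434.3, 236.3]], [388, 199, 51, 44])
   (np.int32(65), array([388. , 241.8]), [[388.0, 236.5], [389.3, 246.3]], [384, 236, 8, 12])
   (np.int32(105), array([405.8, 247.3]), [[412.8, 245.6], [398.8, 248.6]], [398, 244, 17, 8])
[array([367.67487889, 165.12193899]), array([394.15949321, 245.21428366])]
-0.03 0.1 [array([376.84654526, 162.34511434]), array([407.36442882, 249.93376859])]
0.03 0.1 [array([358.37969497, 167.93615995]), array([381.00661555, 240.5134044 ])]
[array([369.6060287 , 150.42798993]), array([399.91432453, 241.44285466])]
-0.03 0.149 [array([378.96502252, 147.69024289]), array([413.75134663, 246.37617378])]
0.03 0.149 [array([360.11820212, 153.20342387]), array([386.13440361, 236.52989385])]
ring_pliers [[{'location': [369.5, 170.9], 'conf': 0.53}], [{'location': [393.1, 247.3], 'conf': 0.57}]]
rack_opening [[{'location': [238.9, 249.3], 'conf': 0.16}], [{'location': [394.1, 245.4], 'conf': 0.61}]]
[[{'box': [360.4, 153.9, 6.2, 35.8], 'conf': 0.64}, {'box': [360.1, 146.9, 22.4, 43.3], 'conf': 0.63}], [{'box': [383.0, 237.6, 32.1, 15.5], 'conf': 0.56}]]
```

The pliers settled back into a normal hang. The handle tops sit at the predicted pixels, so their centre is still (0.525, -0.264). I'll grip about 10 mm lower, with a slightly tighter squeeze and a slow lift.

>>> jog_arm(steps=[[[1.2,-3,0],0,1],[[0,0,0],0,1],[[0,0,0],0,1],[[0,0,20],0,1],[[0,0,22],0,1],[[0,0,22],0,1],[[0,0,18],0,1],[[0,0,14],0,1],[[0,0,12],0,1],[[0,0,8],0,1]])

```text
time_s: 11.1
eef_pos: [0.5268, -0.2618, 0.0892]
tool_rot: [-3.107, 0.464, 0.001]
contact_force: [1.1, -0.7, -0.3]
finger_gap: 0.0854
gripper_force: 0.0
```

>>> jog_arm(steps=[[[0,0,0],0,0.8],[[0,0,0],0,0.72],[[0,0,0],0,0.66],[[0,0,-1],0,0.62],[[0,0,-1],0,0.58],[[0,0,-1],0,0.54],[[0,0,-0.5],0,0.52],[[0,0,0],0,0.52],[[0,0,0],0,0.52],[[0,0,0],0,0.52]])

```text
time_s: 12.1
eef_pos: [0.5271, -0.2616, 0.0935]
tool_rot: [-3.107, 0.464, -0.0]
contact_force: [0.6, 0.6, 1.7]
finger_gap: 0.0442
gripper_force: 6.5
```

>>> jog_arm(steps=[[[0,0,-1],0,0.52],[[0,0,-2],0,0.52],[[0,0,-3],0,0.52],[[0,0,-4],0,0.52],[[0,0,-4],0,0.52],[[0,0,-4],0,0.52],[[0,0,-4],0,0.52],[[0,0,-3],0,0.52],[[0,0,-2],0,0.52],[[0,0,0],0,0.52]])

```text
time_s: 13.1
eef_pos: [0.5271, -0.2622, 0.1209]
tool_rot: [3.106, -0.464, 0.001]
contact_force: [-0.2, -1.7, -0.4]
finger_gap: 0.0446
gripper_force: 6.6
```

```bash
python3 - <<'E'
from hand import *
P=[viewer.grab_frame("side"),viewer.grab_frame("top")]
s=robot.read_state();print(s["eef_pos"],s["finger_gap"],s["gripper_force"],s["contact_force"])
for p in P:
    print(p["shot"]); [print("  ",b) for b in blobs(p,(.525,-.264,.12))]
u=[viewer.landmark_of(p,"ring_pliers")[:2] for p in P]; print(u); print(tri(P,[v[0]["location"] for v in u]))
print([proj(p,(.525,-.264,.113)) for p in P])
E
```

```text
[ 0.52692173 -0.26207971  0.12059225] 0.04465945730878007 6.601487570442259 [-0.76598311 -1.30579423 -1.05810303]
21
   (np.int32(1067), array([371.6, 130.8]), [[389.3, 118.7], [357.1, 146.2]], [349, 114, 48, 46])
   (np.int32(49), array([365. , 155.8]), [[365.5, 147.5], [364.5, 161.0]], [362, 147, 6, 15])
   (np.int32(62), array([335.4, 152.4]), [[329.4, 150.8], [341.6, 151.6]], [329, 150, 14, 6])
22
   (np.int32(66), array([422.1, 202.2]), [[425.5, 198.5], [420.0, 207.2]], [419, 198, 9, 11])
   (np.int32(732), array([400. , 234.1]), [[381.2, 229.6], [416.4, 243.4]], [377, 210, 44, 40])
[[{'location': [366.4, 164.9], 'conf': 0.59}], [{'location': [391.1, 246.4], 'conf': 0.55}]]
[ 0.52165539 -0.25515034  0.1068111 ]
[array([368.17907402, 161.28556261]), array([395.63546286, 244.24700687])]
```

Still gripped. Lifting clear of the rack.

>>> jog_arm(steps=[[[0,0,-6],0,0.52],[[0,0,-8],0,0.52],[[0,0,-9],0,0.52],[[0,0,-10],0,0.52],[[0,0,-10],0,0.52],[[0,0,-10],0,0.52],[[0,0,-10],0,0.52],[[0,0,-9],0,0.52],[[0,0,-8],0,0.52],[[0,0,-4],0,0.52]])

```text
time_s: 14.3
eef_pos: [0.5295, -0.2626, 0.2088]
tool_rot: [3.105, -0.464, 0.012]
contact_force: [0.5, -0.2, -0.9]
finger_gap: 0.0444
gripper_force: 0.0
```

```bash
python3 - <<'E'
from hand import *
P=[viewer.grab_frame("side"),viewer.grab_frame("top")]
s=robot.read_state();t=np.array(s["eef_pos"]);print(t,s["finger_gap"],s["gripper_force"],s["contact_force"])
u=[viewer.landmark_of(p,"ring_pliers")[:2] for p in P]; print(u); X=tri(P,[v[0]["location"] for v in u]);print(X,X-t)
# plan to ring
psi=np.radians(-17);x=np.array([np.cos(psi),np.sin(psi)]);y=np.array([np.sin(psi),-np.cos(psi)])
rc=np.array([.590,-.0157]);ra=np.radians(97.7);tgt=rc+.027*np.array([np.cos(ra),np.sin(ra)])
d=tgt-t[:2];print("tips target",tgt,"d tool mm",1e3*d@x,1e3*d@y)
E
```

```text
[ 0.52845896 -0.26234912  0.20709248] 0.044435742610750076 0.0 [-0.73639941  0.16520403  0.56645519]
[[{'location': [368.2, 169.5], 'conf': 0.6}], [{'location': [391.4, 247.9], 'conf': 0.77}]]
[ 0.51999165 -0.26096091  0.08937358] [-0.0084673   0.00138821 -0.1177189 ]
tips target [0.58638237 0.01105655] d tool mm -24.543643140723695 -278.3943023225569
```

It slipped again. At a 44 mm gap the handle tops put the squeeze at about 0.16 rad, so the spread tips caught in the opening. The right carrying gap is about 55 mm. I'll check how the pliers hang now.

```bash
python3 - <<'E'
from hand import *
P=[viewer.grab_frame("side"),viewer.grab_frame("top")]
for p in P:
    print(p["shot"]); [print("  ",b) for b in blobs(p,(.525,-.264,.12))]
E
```

```text
25
   (np.int32(90), array([362.3, 119. ]), [[364.5, 114.0], [362.5, 126.8]], [356, 114, 13, 15])
   (np.int32(50), array([380.1, 118.8]), [[381.5, 114.0], [380.0, 124.0]], [378, 114, 6, 12])
   (np.int32(29), array([357. , 145.6]), [[356.0, 142.3], [358.0, 149.0]], [355, 142, 6, 9])
   (np.int32(83), array([375.9, 157.8]), [[378.9, 149.6], [372.7, 165.0]], [371, 148, 10, 19])
   (np.int32(63), array([335.4, 152.4]), [[329.4, 150.8], [341.6, 151.6]], [329, 150, 14, 6])
   (np.int32(65), array([362.9, 161.7]), [[360.0, 153.5], [365.2, 168.7]], [358, 153, 10, 17])
26
   (np.int32(851), array([413.5, 223.7]), [[390.6, 220.2], [432.3, 235.2]], [387, 200, 50, 42])
   (np.int32(63), array([388. , 241.6]), [[387.8, 236.4], [389.6, 246.0]], [384, 236, 8, 12])
   (np.int32(102), array([405.6, 247.8]), [[412.4, 246.2], [398.8, 248.7]], [398, 244, 16, 9])
```

>>> jog_arm(steps=[[[0,0,0],0,1],[[0,0,0],0,1],[[0,0,10],0,1],[[0,0,20],0,1],[[0,0,22],0,1],[[0,0,20],0,1],[[0,0,18],0,1],[[0,0,14],0,1],[[0,0,8],0,1],[[0,0,2],0,0.85]])

```text
time_s: 15.6
eef_pos: [0.5264, -0.2616, 0.0894]
tool_rot: [-3.107, 0.464, 0.003]
contact_force: [0.2, 0.5, -0.5]
finger_gap: 0.074
gripper_force: 0.0
```

>>> jog_arm(steps=[[[0,0,0],0,0.76],[[0,0,0],0,0.72],[[0,0,-1],0,0.68],[[0,0,-1],0,0.65],[[0,0,0],0,0.645],[[0,0,0],0,0.645],[[0,0,-1],0,0.645],[[0,0,-2],0,0.645],[[0,0,-3],0,0.645],[[0,0,-3],0,0.645]])

```text
time_s: 16.6
eef_pos: [0.5267, -0.2619, 0.1015]
tool_rot: [3.107, -0.464, -0.001]
contact_force: [0.1, -0.8, -1.4]
finger_gap: 0.0548
gripper_force: 5.7
```

>>> jog_arm(steps=[[[0,0,-4],0,0.645],[[0,0,-5],0,0.645],[[0,0,-5],0,0.645],[[0,0,-5],0,0.645],[[0,0,-5],0,0.645],[[0,0,-5],0,0.645],[[0,0,-5],0,0.645],[[0,0,-5],0,0.645],[[0,0,-5],0,0.645],[[0,0,-4],0,0.645]])

```text
time_s: 17.6
eef_pos: [0.5268, -0.2623, 0.15]
tool_rot: [3.106, -0.464, 0.0]
contact_force: [0.4, -1.8, -1.8]
finger_gap: 0.0552
gripper_force: 6.0
```

>>> jog_arm(steps=[[[0,0,-4],0,0.645],[[0,0,-5],0,0.645],[[0,0,-5],0,0.645],[[0,0,-5],0,0.645],[[0,0,-5],0,0.645],[[0,0,-6],0,0.645],[[0,0,-8],0,0.645],[[0,0,-8],0,0.645],[[0,0,-4],0,0.645],[[0,0,0],0,0.645]])

```text
time_s: 18.6
eef_pos: [0.5275, -0.2621, 0.2005]
tool_rot: [3.107, -0.464, 0.003]
contact_force: [-0.1, 0.2, -0.5]
finger_gap: 0.0553
gripper_force: 5.7
```

```bash
python3 - <<'E'
from hand import *
P=[viewer.grab_frame("side"),viewer.grab_frame("top")]
s=robot.read_state();t=np.array(s["eef_pos"]);print(t,s["finger_gap"],s["gripper_force"],s["contact_force"],np.round(s["joint_pos"],2))
u=[viewer.landmark_of(p,"ring_pliers")[:2] for p in P]; print(u); X=tri(P,[v[0]["location"] for v in u]);print(X,X-t)
u=[viewer.look_for(p,"ring_pliers")[:1] for p in P]; print(u)
E
```

```text
[ 0.52681825 -0.26181451  0.1994167 ] 0.05490982610410005 5.744886710308492 [-0.60041862 -0.23679833 -1.46457821] [ 0.44  0.3  -0.07  1.7   0.02  1.14 -1.5 ]
[[{'location': [373.1, 138.8], 'conf': 0.71}], [{'location': [403.8, 239.7], 'conf': 0.66}]]
[ 0.51993436 -0.26245275  0.18971506] [-0.00688389 -0.00063824 -0.00970164]
[[{'box': [362.6, 117.4, 21.9, 46.6], 'conf': 0.89}], [{'box': [386.8, 231.8, 35.3, 16.2], 'conf': 0.63}]]
```

The pliers are held and out of the rack. Next I'll plan the transfer to above the ring, turning to yaw 97.7°.

```bash
cat > plan.py <<'E'
import numpy as np
def plan(p0,yaw0,p1,yaw1,n,N,fin,zs=0):
    w=np.concatenate([np.linspace(.3,1,4),np.ones(n-8),np.linspace(1,.3,4)]); w/=w.sum()
    yaw=yaw0; pos=np.array(p0,float); rows=[]; cum=np.cumsum(w)
    for i in range(N):
        if i<n:
            tgt=np.array(p0)+(np.array(p1)-p0)*cum[i]; d=tgt-pos; a=np.radians(yaw)
            sh=[round(1e3*(d[0]*np.cos(a)+d[1]*np.sin(a)),1),round(1e3*(d[0]*np.sin(a)-d[1]*np.cos(a)),1),round(-1e3*d[2],1)]
            dy=(yaw1-yaw0)*w[i]; tw=round(-dy,2)
            pos=pos+np.array([sh[0]*np.cos(a)+sh[1]*np.sin(a),sh[0]*np.sin(a)-sh[1]*np.cos(a),-sh[2]])*1e-3; yaw-=tw
        else: sh=[0,0,0];tw=0
        rows.append([sh,tw,fin])
    for k in range(0,N,10): print(rows[k:k+10])
    print(pos,yaw)
E
python3 -c "
from plan import *
plan((.527,-.262,.2),-17,(.5864,.011,.19),97.7,19,20,.645)"
```

```text
[[[np.float64(-0.4), np.float64(-5.2), np.float64(0.2)], np.float64(-2.12), 0.645], [[np.float64(-0.4), np.float64(-9.1), np.float64(0.3)], np.float64(-3.78), 0.645], [[np.float64(0.2), np.float64(-13.3), np.float64(0.5)], np.float64(-5.43), 0.645], [[np.float64(2.0), np.float64(-17.1), np.float64(0.6)], np.float64(-7.08), 0.645], [[np.float64(4.1), np.float64(-16.8), np.float64(0.6)], np.float64(-7.08), 0.645], [[np.float64(6.1), np.float64(-16.1), np.float64(0.6)], np.float64(-7.08), 0.645], [[np.float64(8.1), np.float64(-15.2), np.float64(0.7)], np.float64(-7.08), 0.645], [[np.float64(9.8), np.float64(-14.2), np.float64(0.6)], np.float64(-7.08), 0.645], [[np.float64(11.6), np.float64(-12.8), np.float64(0.6)], np.float64(-7.08), 0.645], [[np.float64(13.0), np.float64(-11.3), np.float64(0.6)], np.float64(-7.08), 0.645]]
[[[np.float64(14.3), np.float64(-9.6), np.float64(0.6)], np.float64(-7.08), 0.645], [[np.float64(15.4), np.float64(-7.8), np.float64(0.6)], np.float64(-7.08), 0.645], [[np.float64(16.3), np.float64(-5.8), np.float64(0.7)], np.float64(-7.08), 0.645], [[np.float64(16.8), np.float64(-3.7), np.float64(0.6)], np.float64(-7.08), 0.645], [[np.float64(17.1), np.float64(-1.7), np.float64(0.6)], np.float64(-7.08), 0.645], [[np.float64(17.3), np.float64(0.5), np.float64(0.6)], np.float64(-7.08), 0.645], [[np.float64(13.1), np.float64(2.0), np.float64(0.5)], np.float64(-5.43), 0.645], [[np.float64(8.9), np.float64(2.2), np.float64(0.3)], np.float64(-3.78), 0.645], [[np.float64(4.9), np.float64(1.6), np.float64(0.2)], np.float64(-2.12), 0.645], [[0, 0, 0], 0, 0.645]]
[0.58640214 0.01099464 0.19      ] 97.69999999999999
```

>>> jog_arm(steps=[[[-0.4,-5.2,0.2],-2.12,0.645],[[-0.4,-9.1,0.3],-3.78,0.645],[[0.2,-13.3,0.5],-5.43,0.645],[[2.0,-17.1,0.6],-7.08,0.645],[[4.1,-16.8,0.6],-7.08,0.645],[[6.1,-16.1,0.6],-7.08,0.645],[[8.1,-15.2,0.7],-7.08,0.645],[[9.8,-14.2,0.6],-7.08,0.645],[[11.6,-12.8,0.6],-7.08,0.645],[[13,-11.3,0.6],-7.08,0.645]])

```text
time_s: 19.9
eef_pos: [0.5585, -0.1157, 0.1941]
tool_rot: [-2.91, -1.184, 0.0]
contact_force: [-0.6, 0.4, -1.6]
finger_gap: 0.0552
gripper_force: 5.7
```

>>> jog_arm(steps=[[[14.3,-9.6,0.6],-7.08,0.645],[[15.4,-7.8,0.6],-7.08,0.645],[[16.3,-5.8,0.7],-7.08,0.645],[[16.8,-3.7,0.6],-7.08,0.645],[[17.1,-1.7,0.6],-7.08,0.645],[[17.3,0.5,0.6],-7.08,0.645],[[13.1,2.0,0.5],-5.43,0.645],[[8.9,2.2,0.3],-3.78,0.645],[[4.9,1.6,0.2],-2.12,0.645],[[0,0,0],0,0.645]])

```text
time_s: 20.9
eef_pos: [0.5862, 0.0122, 0.1894]
tool_rot: [-2.065, -2.367, -0.0]
contact_force: [-0.2, -0.8, -1.4]
finger_gap: 0.0551
gripper_force: 5.7
```

```bash
python3 - <<'E'
from hand import *
P=[viewer.grab_frame("side"),viewer.grab_frame("top")]
s=robot.read_state();t=np.array(s["eef_pos"]);print(t,s["tool_rot"],s["finger_gap"],s["gripper_force"],s["contact_force"],np.round(s["joint_pos"],2))
u=[viewer.landmark_of(p,"ring_pliers")[:2] for p in P]; print(u)
if all(u): X=tri(P,[v[0]["location"] for v in u]);print(X,X-t)
print([viewer.look_for(p,"ring_pliers")[:1] for p in P])
print([viewer.landmark_of(p,"ring")[:3] for p in P])
np.savez("a.npz",s=P[0]["pixels"],t=P[1]["pixels"])
# expected tip pixel and shoulder
Rm=R.from_rotvec(s["tool_rot"]).as_matrix()
for a in(-.01,.01): print([proj(p,t+Rm@[0,a,.0085+.071]) for p in P])
# bright metal pixels near tips in side view, over wood
E
```

```text
[0.58620285 0.01054185 0.18937817] [ 2.06817257e+00  2.36449074e+00 -1.00127601e-03] 0.055223037649766236 5.745889074169099 [ 0.72274973 -1.22583648 -0.3587407 ] [ 0.32  0.34 -0.51  1.71  0.18  1.14 -0.11]
[[{'location': [278.7, 174.8], 'conf': 0.8}], []]
[[{'box': [270.3, 149.4, 16.1, 46.7], 'conf': 0.59}], []]
[[{'location': [286.9, 221.0], 'conf': 0.69}, {'location': [304.1, 187.1], 'conf': 0.46}, {'location': [325.2, 212.6], 'conf': 0.41}], [{'location': [332.6, 190.5], 'conf': 0.5}]]
[array([282.23853415, 196.46537153]), array([270.11585327, 214.32489827])]
[array([276.1925942 , 193.26829851]), array([269.41969521, 205.45019584])]
```

>>> jog_arm(steps=[[[0,0,6],0,0.645],[[0,0,10],0,0.645],[[0,0,14],0,0.645],[[0,0,16],0,0.645],[[0,0,16],0,0.645],[[0,0,14],0,0.645],[[0,0,10],0,0.645],[[0,0,7],0,0.645],[[0,0,3],0,0.645],[[0,0,0],0,0.645]])

```text
time_s: 22.3
eef_pos: [0.5863, 0.0111, 0.0933]
tool_rot: [-2.067, -2.366, 0.0]
contact_force: [0.3, 0.1, -1.0]
finger_gap: 0.0554
gripper_force: 5.7
```

```bash
python3 - <<'E'
from hand import *
p=viewer.grab_frame("side"); s=robot.read_state();t=np.array(s["eef_pos"]);print(t,s["finger_gap"],s["gripper_force"],s["contact_force"])
Rm=R.from_rotvec(s["tool_rot"]).as_matrix()
print(viewer.landmark_of(p,"ring_pliers")[:1],proj(p,t-[0,0,.0085]),viewer.look_for(p,"ring_pliers")[:1],viewer.landmark_of(p,"ring")[:2],proj(p,(.59,-.0157,0)))
x,y=250,170; im=cv2.cvtColor(np.array(p["pixels"]),cv2.COLOR_RGB2BGR)[y:y+75,x:x+75]
im=cv2.resize(im,None,fx=8,fy=8,interpolation=cv2.INTER_CUBIC)
for a in(-.01,.01):
    v=(proj(p,t+Rm@[0,a,.0085+.071])-[x,y]+.5)*8; print("tip",v); cv2.circle(im,(int(v[0]),int(v[1])),2,(0,0,255),-1)
ra=np.radians(97.7); M=np.array([[np.cos(ra),-np.sin(ra)],[np.sin(ra),np.cos(ra)]])
for q in((27,17),(27,-17),(0,0),(36,14),(36,-14)):
    w=M@np.array(q)/1000+[.59,-.0157]; v=(proj(p,(*w,.005))-[x,y]+.5)*8; print(q,v); cv2.circle(im,(int(v[0]),int(v[1])),2,(255,0,0),-1)
cv2.imwrite("pics/last.png",im)
E
```

```text
[0.58664256 0.01119389 0.09375421] 0.055251307519040095 5.746799767948687 [ 0.30916905  0.9544044  -0.65959499]
[{'location': [279.6, 203.3], 'conf': 0.65}] [278.89074298 202.28874553] [{'box': [271.6, 181.8, 17.5, 44.5], 'conf': 0.72}] [{'location': [324.3, 211.3], 'conf': 0.64}, {'location': [286.6, 224.1], 'conf': 0.45}] [285.42190477 221.40448162]
tip [258.5191357  438.39251028]
tip [212.23213299 412.37526837]
(27, 17) [275.66694713 468.36771   ]
(27, -17) [197.29891098 424.11766181]
(0, 0) [287.47413374 404.26516557]
(36, 14) [251.38713477 478.7155445 ]
(36, -14) [186.77723307 442.00205614]
```

View pics/last.png

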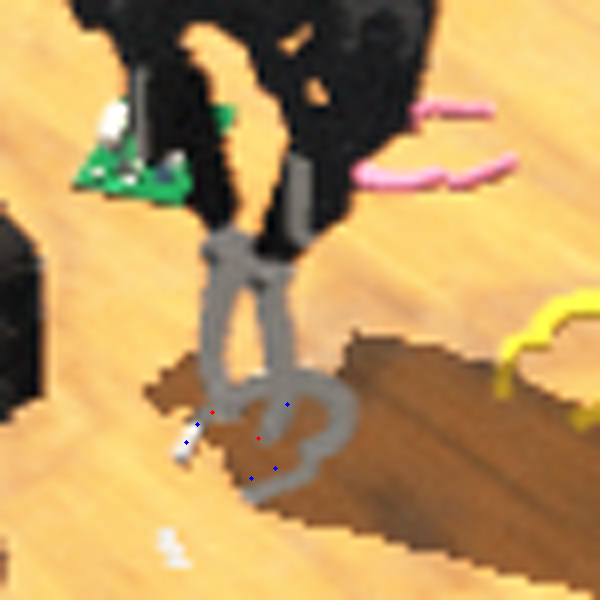

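The last view shows the tips at about crop (225,415) and (265,438), above the ring's gap. In ring coordinates that is about x = 26, y = +2.5. I'll shift slightly and lower to touch.

>>> jog_arm(steps=[[[1,2.5,0],0,0.645],[[0,0,4],0,0.645],[[0,0,4],0,0.645],[[0,0,3],0,0.645],[[0,0,1],0,0.645],[[0,0,0],0,0.645],[[0,0,0],0,0.645],[[0,0,0],0,0.645],[[0,0,0],0,0.645],[[0,0,0],0,0.645]])

```text
time_s: 23.5
eef_pos: [0.5887, 0.0125, 0.0816]
tool_rot: [2.067, 2.366, 0.0]
contact_force: [0.6, 0.5, -0.5]
finger_gap: 0.0551
gripper_force: 5.7
```

>>> jog_arm(steps=[[[0,0,0.7],0,0.645],[[0,0,0.7],0,0.645],[[0,0,0.6],0,0.645],[[0,0,0],0,0.645],[[0,0,0],0,0.645],[[0,0,0],0,0.645],[[0,0,0],0,0.645],[[0,0,0],0,0.645],[[0,0,0],0,0.645],[[0,0,0],0,0.645]])

```text
time_s: 24.5
eef_pos: [0.5891, 0.0125, 0.08]
tool_rot: [2.067, 2.365, 0.001]
contact_force: [-0.5, 0.0, 5.3]
finger_gap: 0.0549
gripper_force: 6.3
```

```bash
python3 - <<'E'
from hand import *
p=viewer.grab_frame("side"); s=robot.read_state();t=np.array(s["eef_pos"]);print(t,s["finger_gap"],s["gripper_force"],s["contact_force"])
print(viewer.landmark_of(p,"ring_pliers")[:1],proj(p,t-[0,0,.0085]),viewer.look_for(p,"ring_pliers")[:1])
E
```

```text
[0.58910517 0.01253938 0.07999286] 0.05544441839048985 6.325381770730019 [-0.60542412 -0.66754517  5.72832625]
[{'location': [279.7, 207.2], 'conf': 0.84}] [277.87135927 206.11919724] [{'box': [283.5, 196.6, 2.5, 30.5], 'conf': 0.69}]
```

The tips are touching the bench with about 5 N. I'll squeeze to spread the ring, backing the tool up to offset the pad swing.

>>> jog_arm(steps=[[[0,0,-0.5],0,0.61],[[0,0,-0.5],0,0.58],[[0,0,-0.5],0,0.55],[[0,0,-0.5],0,0.52],[[0,0,-0.5],0,0.49],[[0,0,-0.5],0,0.46],[[0,0,-0.5],0,0.43],[[0,0,0],0,0.43],[[0,0,0],0,0.43],[[0,0,0],0,0.43]], force=50)

```text
time_s: 25.65
eef_pos: [0.5908, 0.0129, 0.0842]
tool_rot: [2.065, 2.364, 0.005]
contact_force: [1.7, 0.0, 6.8]
finger_gap: 0.0369
gripper_force: 11.7
```

>>> jog_arm(steps=[[[0,0,-0.4],0,0.4],[[0,0,-0.4],0,0.37],[[0,0,-0.4],0,0.34],[[0,0,-0.4],0,0.31],[[0,0,-0.3],0,0.28],[[0,0,-0.3],0,0.25],[[0,0,0],0,0.23],[[0,0,0],0,0.23],[[0,0,0],0,0.23],[[0,0,0],0,0.23]])

```text
time_s: 26.65
eef_pos: [0.5877, 0.0122, 0.0844]
tool_rot: [-2.066, -2.365, 0.003]
contact_force: [0.8, 0.1, -1.5]
finger_gap: 0.02
gripper_force: 34.2
```

```bash
python3 - <<'E'
from hand import *
p=viewer.grab_frame("side"); s=robot.read_state();t=np.array(s["eef_pos"]);print(t,s["finger_gap"],s["gripper_force"],s["contact_force"])
print(viewer.landmark_of(p,"ring_pliers")[:1],viewer.look_for(p,"ring_pliers")[:1],viewer.landmark_of(p,"ring")[:3],[b for b in viewer.look_for(p,"ring")[:3]])
E
```

```text
[0.58775406 0.01225244 0.08453181] 0.020233748932409517 34.16532810777426 [-0.33893525 -1.09108925 -0.93539313]
[{'location': [277.7, 208.7], 'conf': 0.58}] [{'box': [271.2, 188.1, 18.8, 41.3], 'conf': 0.83}] [{'location': [326.8, 212.1], 'conf': 0.7}, {'location': [282.9, 225.3], 'conf': 0.57}, {'location': [366.2, 162.4], 'conf': 0.5}] [{'box': [274.2, 215.8, 19.8, 19.5], 'conf': 0.56}, {'box': [318.9, 211.4, 16.3, 11.0], 'conf': 0.39}]
```

>>> jog_arm(steps=[[[0,0,-1],0,0.23],[[0,0,-2],0,0.23],[[0,0,-3],0,0.23],[[0,0,-5],0,0.23],[[0,0,-7],0,0.23],[[0,0,-9],0,0.23],[[0,0,-9],0,0.23],[[0,0,-7],0,0.23],[[0,0,-5],0,0.23],[[0,0,-2],0,0.23]])

```text
time_s: 27.9
eef_pos: [0.589, 0.0125, 0.136]
tool_rot: [2.067, 2.365, 0.001]
contact_force: [-0.2, 0.7, -1.7]
finger_gap: 0.0207
gripper_force: 34.1
```

```bash
python3 - <<'E'
from hand import *
P=[viewer.grab_frame("side"),viewer.grab_frame("top")];p=P[0]; s=robot.read_state();t=np.array(s["eef_pos"]);print(t,s["finger_gap"],s["gripper_force"],s["contact_force"])
print(viewer.landmark_of(p,"ring_pliers")[:1],viewer.look_for(p,"ring_pliers")[:1],[[(r["location"],r["conf"]) for r in viewer.landmark_of(q,"ring")[:3]] for q in P],[[b for b in viewer.look_for(q,"ring")[:3]] for q in P])
print([proj(q,(.588,-.015,.05)) for q in P])
np.savez("lift.npz",s=P[0]["pixels"],t=P[1]["pixels"])
# is there white/grey where ring lay?
E
```

```text
[0.58877519 0.01247194 0.13545566] 0.020317791565317815 34.13442525918228 [-0.73153103  0.36510087 -1.67958699]
[{'location': [280.1, 189.6], 'conf': 0.65}] [{'box': [270.7, 170.6, 18.0, 45.4], 'conf': 0.77}] [[([302.3, 185.5], 0.67), ([171.7, 270.3], 0.63), ([282.2, 209.0], 0.61)], [([333.3, 188.1], 0.68), ([325.8, 237.8], 0.36)]] [[{'box': [275.0, 200.3, 18.3, 20.6], 'conf': 0.61}, {'box': [328.5, 212.6, 6.2, 3.7], 'conf': 0.59}, {'box': [290.4, 205.5, 4.0, 7.1], 'conf': 0.58}], [{'box': [324.4, 180.8, 16.5, 17.7], 'conf': 0.76}, {'box': [331.6, 184.3, 8.6, -0.7], 'conf': 0.66}]]
[array([285.87165748, 207.89049004]), array([280.93077933, 215.69832926])]
```

The ring lifted with the pliers: its box moved up 15 px together with them. Carrying it to hover over the shaft.

>>> jog_arm(steps=[[[0,0,-6],0,0.23],[[0,0,-10],0,0.23],[[6,-0.3,-12],0,0.23],[[10,-0.5,-12],0,0.23],[[16,-0.7,-12],0,0.23],[[20,-0.9,-10],0,0.23],[[20,-0.9,-8],0,0.23],[[20,-0.9,-6],0,0.23],[[20,-0.9,-4],0,0.23],[[20,-0.9,0],0,0.23]])

```text
time_s: 29.3
eef_pos: [0.5648, 0.1456, 0.2171]
tool_rot: [2.064, 2.367, 0.004]
contact_force: [-0.2, -0.2, -1.0]
finger_gap: 0.02
gripper_force: 34.2
```

>>> jog_arm(steps=[[[20,-0.9,0],0,0.23],[[20,-0.9,0],0,0.23],[[20,-0.9,0],0,0.23],[[20,-0.9,0],0,0.23],[[20,-0.9,0],0,0.23],[[20,-0.9,0],0,0.23],[[18,-0.9,0],0,0.23],[[14,-0.8,0],0,0.23],[[8,-0.5,0],0,0.23],[[3,-0.3,0],0,0.23]])

```text
time_s: 30.3
eef_pos: [0.5347, 0.3043, 0.2155]
tool_rot: [-2.065, -2.368, -0.001]
contact_force: [-0.1, 0.3, -1.7]
finger_gap: 0.0202
gripper_force: 34.2
```

```bash
python3 - <<'E'
from hand import *
P=[viewer.grab_frame("side"),viewer.grab_frame("top")]; s=robot.read_state();t=np.array(s["eef_pos"]);print(t,s["tool_rot"],s["finger_gap"],s["gripper_force"],s["contact_force"])
np.savez("hov.npz",s=P[0]["pixels"],t=P[1]["pixels"])
for l in("ring_pliers","ring","groove"):
    print(l,[[(r["location"],r["conf"]) for r in viewer.landmark_of(q,l)[:3]] for q in P])
print([[(np.round(b["box"]),b["conf"]) for b in viewer.look_for(q,"ring")[:3]] for q in P])
x=np.array([-.134,.991,0]); tip=t-[0,0,.084]; bore=tip-.0265*x
print("pred bore",bore,[proj(q,bore) for q in P],"tips",[proj(q,tip) for q in P],"groove",[proj(q,(.536,.2997,.084)) for q in P],"top",[proj(q,(.536,.2997,.099)) for q in P])
E
```

```text
[0.53526489 0.30293024 0.21526151] [ 2.06678171e+00  2.36551844e+00 -4.36788988e-04] 0.02056737519513532 34.15837023296664 [-0.2879818   0.00543132 -1.28923341]
ring_pliers [[([192.2, 235.9], 0.89)], [([121.9, 219.6], 0.69)]]
ring [[([201.2, 254.4], 0.73), ([324.7, 209.1], 0.67), ([301.0, 188.1], 0.51)], [([334.2, 189.1], 0.74), ([327.1, 238.5], 0.51), ([143.0, 224.9], 0.5)]]
groove [[([197.7, 267.9], 0.78)], [([140.2, 226.2], 0.8)]]
[[(array([182., 244.,  34.,  24.]), 0.53), (array([321., 210.,  16.,  13.]), 0.51), (array([320., 206.,  13.,   7.]), 0.45)], [(array([309., 229.,  23.,  24.]), 0.75), (array([321., 182.,  17.,  15.]), 0.54), (array([137., 206.,  14.,  28.]), 0.49)]]
pred bore [0.53881589 0.27666874 0.13126151] [array([204.90055099, 249.30097443]), array([143.5873063 , 222.29906996])] tips [array([196.13162793, 255.97744273]), array([131.09953587, 223.2471011 ])] groove [array([199.25476347, 269.82234743]), array([138.51839883, 227.33570276])] top [array([198.59608068, 265.22367527]), array([136.71118559, 225.99783769])]
```

```bash
cat > rfit.py <<'E'
from h import *
from scipy.optimize import minimize
def poly(q):
    h=np.array([-18.5,0.]); arms=[]
    for s in(1,-1):
        a=np.radians(np.linspace(180,42,24)); mid=[(18.5*np.cos(b),18.5*np.sin(b)) for b in a]+[(17,22),(36,16),(40,18)]
        m=np.array(mid); c,si=np.cos(q),np.sin(q); m=(m-h)@np.array([[c,si],[-si,c]])+h; m[:,1]*=s; arms.append(m/1000)
    return arms
def draw(p,bore,yaw,q,up=8,box=None):
    x0,y0,w,hh=box; im=np.zeros((hh*up,w*up),np.uint8); M=np.array([[np.cos(yaw),-np.sin(yaw)],[np.sin(yaw),np.cos(yaw)]])
    f,T=cam(p); dist=np.linalg.norm(T[:3,:3]@bore+T[:3,3])
    th=max(1,int(round(.0055*f/dist*up)))
    for a in poly(q):
        for dz in(0,.0025):
            pts=[(proj(p,(*(M@v+bore[:2]),bore[2]+.001+dz))-[x0,y0]+.5)*up for v in a]
            cv2.polylines(im,[np.int32(np.round(pts))],False,255,th)
    return cv2.resize(im,(w,hh),interpolation=cv2.INTER_AREA)/255.
def fit(p,pix,z,yaw,guess,q0,box,mask):
    x0,y0,w,hh=box; v=mask
    def f(a):
        m=draw(p,np.array([guess[0]+a[0]*.01,guess[1]+a[1]*.01,z]),yaw,a[2],box=box); out=cv2.dilate(m,np.ones((3,3)))-m
        return -(m*v).sum()/m.sum()+.7*(out*v).sum()/out.sum()
    best=None
    for dx in(-.6,0,.6):
        for dy in(-.6,0,.6,1.2):
            r=minimize(f,[dx,dy,q0],method="Nelder-Mead",options=dict(initial_simplex=[[dx,dy,q0],[dx+.4,dy,q0],[dx,dy+.4,q0],[dx,dy,q0-.08]],xatol=.005,fatol=1e-4,maxiter=120))
            if best is None or r.fun<best.fun: best=r
    return best
E
python3 - <<'E'
from rfit import *
p=viewer.grab_frame("side"); L=np.load("lift.npz"); pix=L["s"].astype(float)
box=(262,190,45,40); x0,y0,w,hh=box; sub=pix[y0:y0+hh,x0:x0+w]
sat=(sub.max(2)-sub.min(2))/(sub.max(2)+1); v=np.clip((.35-sat)/.2,0,1)
t=np.array([.5888,.0125,.1355]); yaw=np.radians(97.7); ex=np.array([np.cos(yaw),np.sin(yaw)]); ey=np.array([-ex[1],ex[0]])
for z in(.0495,.0525,.0555):
    g=t[:2]-.022*ex; b=fit(p,pix,z,yaw,g,.32,box,v); B=g+b.x[:2]*.01; d=B-t[:2]
    print(z,b.fun,"q",b.x[2],"bore rel tool: along ring x",1e3*d@ex,"y",1e3*d@ey)
# validate on initial ring (relaxed) in the same camera
s0=cv2.cvtColor(cv2.imread("pics/side0.png"),cv2.COLOR_BGR2RGB).astype(float); box=(265,205,40,35);x0,y0,w,hh=box;sub=s0[y0:y0+hh,x0:x0+w]
sat=(sub.max(2)-sub.min(2))/(sub.max(2)+1); v=np.clip((.35-sat)/.2,0,1)
b=fit(p,s0,0,yaw,(.59,-.0157),.05,box,v); print("initial",b.fun,b.x[2],.59+b.x[0]*.01,-.0157+b.x[1]*.01)
E
```

```text
0.0495 -0.6168971135772469 q 0.30416531030088684 bore rel tool: along ring x -21.09909730385239 y -3.1347495662154423
0.0525 -0.6151530023434018 q 0.3015529750729965 bore rel tool: along ring x -18.558976623042703 y -0.9547772652172655
0.0555 -0.6156426857255376 q 0.3051884546347797 bore rel tool: along ring x -15.679011273099631 y 1.3192118584182144
initial -0.6900282237727289 0.01362740912704935 0.5884593450066218 -0.01569239321293813
```

The side-camera fit, taken on the plain wood background, puts the bore about 20 mm behind the tool along ring x, with a spread of 0.30 rad. To pin it down with both cameras I'll hover briefly over a plain background.

>>> jog_arm(steps=[[[-4,-2.5,0],0,0.23],[[-9,-5.6,0],0,0.23],[[-15,-9.4,0],0,0.23],[[-18,-11.3,0],0,0.23],[[-20,-12.6,0],0,0.23],[[-20,-12.6,0],0,0.23],[[-17,-10.7,0],0,0.23],[[-11,-6.9,0],0,0.23],[[-5,-3.1,0],0,0.23],[[0,0,0],0,0.23]])

```text
time_s: 31.85
eef_pos: [0.4772, 0.1743, 0.2153]
tool_rot: [2.068, 2.364, 0.0]
contact_force: [-0.0, -0.4, -0.5]
finger_gap: 0.0203
gripper_force: 34.2
```

```bash
python3 - <<'E'
from rfit import *
P=[viewer.grab_frame("side"),viewer.grab_frame("top")]; s=robot.read_state();t=np.array(s["eef_pos"]);print(t,s["tool_rot"],s["gripper_force"])
yaw=np.radians(97.7); ex=np.array([np.cos(yaw),np.sin(yaw)]); ey=np.array([-ex[1],ex[0]])
z0=t[2]-.0845
np.savez("hov2.npz",s=P[0]["pixels"],t=P[1]["pixels"])
for n,p in zip(("side","top"),P):
    u=proj(p,(*(t[:2]-.01*ex),z0)).astype(int); box=(u[0]-26,u[1]-22,52,44); x0,y0,w,hh=box; pix=np.array(p["pixels"]).astype(float); sub=pix[y0:y0+hh,x0:x0+w]
    sat=(sub.max(2)-sub.min(2))/(sub.max(2)+1); v=np.clip((.35-sat)/.2,0,1)*np.clip((sub.max(2)-60)/30,0,1)
    print(n,"masksum",v.sum())
    for z in(z0-.003,z0,z0+.003):
        g=t[:2]-.02*ex; b=fit(p,pix,z,yaw,g,.32,box,v); d=g+b.x[:2]*.01-t[:2]
        print(n,round(z,4),round(b.fun,3),"q",round(b.x[2],3),"x",np.round(1e3*d@ex,1),"y",np.round(1e3*d@ey,1))
E
```

```text
[0.47750293 0.17588062 0.21536492] [-2.06618759e+00 -2.36649014e+00 -1.64448742e-03] 34.18063652334368
side masksum 505.98875916132516
side 0.1279 -0.611 q 0.302 x -23.6 y -3.2
side 0.1309 -0.609 q 0.303 x -21.2 y -1.1
side 0.1339 -0.609 q 0.298 x -18.9 y 1.1
top masksum 978.0505444585153
top 0.1279 -0.49 q 0.331 x -21.0 y -3.0
top 0.1309 -0.488 q 0.32 x -21.6 y -2.5
top 0.1339 -0.486 q 0.327 x -21.9 y -2.0rfit.py:22: RuntimeWarning: invalid value encountered in scalar divide
  return -(m*v).sum()/m.sum()+.7*(out*v).sum()/out.sum()
```

Both cameras agree that the bore is at (-21.3, -1.8) mm from the tool in ring axes. That puts the tool target over the shaft at (0.532, 0.315).

>>> jog_arm(steps=[[[4.4,2.4,0],0,0.23],[[10,5.6,0],0,0.23],[[17,9.5,0],0,0.23],[[20,11.2,0],0,0.23],[[22,12.2,0],0,0.23],[[22,12.2,0],0,0.23],[[18,10,0],0,0.23],[[12,6.7,0],0,0.23],[[6,3.5,0],0,0.23],[[0,0,0],0,0.23]])

```text
time_s: 32.95
eef_pos: [0.5321, 0.3162, 0.2149]
tool_rot: [-2.065, -2.367, 0.0]
contact_force: [-0.2, -0.8, -1.9]
finger_gap: 0.0206
gripper_force: 34.2
```

>>> jog_arm(steps=[[[0,0,4],0,0.23],[[0,0,6],0,0.23],[[0,0,7],0,0.23],[[0,0,6],0,0.23],[[0,0,3],0,0.23],[[0,0,1],0,0.23],[[0,0,0],0,0.23],[[0,0,0],0,0.23],[[0,0,0],0,0.23],[[0,0,0],0,0.23]])

```text
time_s: 33.95
eef_pos: [0.5324, 0.3152, 0.1884]
tool_rot: [2.067, 2.366, 0.001]
contact_force: [0.4, -0.6, -2.5]
finger_gap: 0.0205
gripper_force: 34.2
```

```bash
python3 -c "
from h import *
for i in range(3):
    viewer.grab_frame('side'); s=robot.read_state(); print(s['eef_pos'],s['contact_force'])
P=[viewer.grab_frame('side'),viewer.grab_frame('top')]
np.savez('hov3.npz',s=P[0]['pixels'],t=P[1]['pixels'])
"
```

```text
[0.53236057 0.3151489  0.18835739] [ 0.41046171 -0.66134016 -1.27761419]
[0.53234393 0.31509581 0.18831064] [-0.3288365  -0.53917662 -1.15146561]
[0.53232207 0.31511807 0.18827762] [-0.28722114  0.02737024 -1.89731373]
```

>>> jog_arm(steps=[[[0,0,1.5],0,0.23],[[0,0,1.5],0,0.23],[[0,0,1.5],0,0.23],[[0,0,1.5],0,0.23],[[0,0,1.5],0,0.23],[[0,0,1],0,0.23],[[0,0,0],0,0.23],[[0,0,0],0,0.23],[[0,0,0],0,0.23],[[0,0,0],0,0.23]])

```text
time_s: 35.2
eef_pos: [0.5323, 0.3151, 0.1797]
tool_rot: [2.067, 2.366, 0.0]
contact_force: [0.5, -0.7, -1.5]
finger_gap: 0.0204
gripper_force: 34.2
```

>>> jog_arm(steps=[[[0,0,1.5],0,0.23],[[0,0,1.5],0,0.23],[[0,0,1.5],0,0.23],[[0,0,1.5],0,0.23],[[0,0,1],0,0.23],[[0,0,1],0,0.23],[[0,0,1],0,0.23],[[0,0,0],0,0.23],[[0,0,0],0,0.23],[[0,0,0],0,0.23]])

```text
time_s: 36.2
eef_pos: [0.5323, 0.3151, 0.1707]
tool_rot: [2.067, 2.366, 0.0]
contact_force: [0.1, -0.6, -1.3]
finger_gap: 0.0202
gripper_force: 34.2
```

>>> jog_arm(steps=[[[0,0,0.7],0,0.23],[[0,0,0.6],0,0.23],[[0,0,0.6],0,0.23],[[0,0,0.5],0,0.23],[[0,0,0.5],0,0.23],[[0,0,0],0,0.23],[[0,0,0],0,0.23],[[0,0,0],0,0.23],[[0,0,0],0,0.23],[[0,0,0],0,0.23]])

```text
time_s: 37.2
eef_pos: [0.5323, 0.3151, 0.1678]
tool_rot: [2.067, 2.366, 0.0]
contact_force: [0.1, 0.0, 0.3]
finger_gap: 0.0204
gripper_force: 34.1
```

Just touching the washer. Pressing slightly, then moving +x so the back of the ring enters the groove.

>>> jog_arm(steps=[[[0,0,0.3],0,0.23],[[0.7,0,0],0,0.23],[[0.7,0,0],0,0.23],[[0.7,0,0],0,0.23],[[0.7,0,0],0,0.23],[[0.7,0,0],0,0.23],[[0.7,0,0],0,0.23],[[0.5,0,0],0,0.23],[[0,0,0],0,0.23],[[0,0,0],0,0.23]])

```text
time_s: 38.2
eef_pos: [0.5317, 0.3197, 0.1675]
tool_rot: [2.067, 2.366, -0.0]
contact_force: [0.7, -1.1, 0.5]
finger_gap: 0.0206
gripper_force: 34.0
```

>>> jog_arm(steps=[[[0.6,0,0],0,0.23],[[0.6,0,0],0,0.23],[[0.5,0,0],0,0.23],[[0,0,0],0,0.23],[[0,0,0],0,0.23],[[0,0,0],0,0.23],[[0,0,0],0,0.23],[[0,0,0],0,0.23],[[0,0,0],0,0.23],[[0,0,0],0,0.23]])

```text
time_s: 39.2
eef_pos: [0.5315, 0.3213, 0.1674]
tool_rot: [2.067, 2.366, -0.0]
contact_force: [1.4, -1.5, -0.6]
finger_gap: 0.0203
gripper_force: 34.0
```

No thick-shaft contact over 6.4 mm of travel, so the back is in the groove. Easing the handles.

>>> jog_arm(steps=[[[0.4,0,0],0,0.26],[[0,0,0.3],0,0.3],[[0,0,0.4],0,0.34],[[0,0,0.4],0,0.38],[[0,0,0.4],0,0.42],[[0,0,0.4],0,0.46],[[0,0,0.4],0,0.5],[[0,0,0.4],0,0.53],[[0,0,0.4],0,0.56],[[0,0,0],0,0.56]])

```text
time_s: 40.2
eef_pos: [0.532, 0.323, 0.1656]
tool_rot: [2.067, 2.366, 0.005]
contact_force: [-0.4, 1.0, 5.9]
finger_gap: 0.048
gripper_force: 7.0
```

>>> jog_arm(steps=[[[0,0,0.3],0,0.6],[[0,0,0.3],0,0.63],[[0,0,0.2],0,0.645],[[0,0,0],0,0.645],[[0,0,-3],0,0.645],[[0,0,-4],0,0.645],[[0,0,-5],0,0.645],[[0,0,-6],0,0.645],[[0,0,-6],0,0.645],[[0,0,-4],0,0.645]])

```text
time_s: 41.2
eef_pos: [0.5316, 0.3219, 0.1924]
tool_rot: [2.067, 2.365, 0.001]
contact_force: [0.8, 0.4, -0.8]
finger_gap: 0.055
gripper_force: 5.8
```

```bash
python3 - <<'E'
from rfit import *
P=[viewer.grab_frame("side"),viewer.grab_frame("top")]; s=robot.read_state();t=np.array(s["eef_pos"]);print(t,s["gripper_force"],s["finger_gap"],s["contact_force"])
for l in("ring_pliers","ring","groove"):
    print(l,[[(r["location"],r["conf"]) for r in viewer.landmark_of(q,l)[:3]] for q in P])
print([[(np.round(b["box"]),b["conf"]) for b in viewer.look_for(q,"ring")[:3]] for q in P])
print("groove exp",[proj(q,(.536,.2997,.084)) for q in P])
np.savez("rel.npz",s=P[0]["pixels"],t=P[1]["pixels"])
E
```

```text
[0.53180284 0.32206226 0.19251285] 5.751020545139909 0.05524251248768637 [-0.31493985 -0.19913918  0.02674029]
ring_pliers [[], [([114.6, 216.1], 0.51)]]
ring [[([326.7, 210.6], 0.46), ([196.7, 272.6], 0.4)], [([323.2, 241.2], 0.73), ([333.2, 190.6], 0.69), ([251.9, 277.8], 0.69)]]
groove [[([199.8, 268.1], 0.62)], [([140.9, 225.4], 0.85)]]
[[(array([314., 204.,  19.,  16.]), 0.68), (array([289., 185.,  21.,   3.]), 0.52), (array([182., 262.,  31.,  22.]), 0.51)], [(array([323., 180.,  26.,  24.]), 0.74), (array([307., 228.,  25.,  20.]), 0.68), (array([328., 184.,  23.,  10.]), 0.54)]]
groove exp [array([199.25476347, 269.82234743]), array([138.51839883, 227.33570276])]
```

The pliers came off and the ring appears to be sitting at the groove. Now planning the carry back; the ring check comes once the arm is clear.

```bash
python3 -c "
from plan import *
import builtins
plan((.5318,.322,.2125),97.7,(.5267,-.2617,.2125),-17,28,28,.645)" | sed 's/np.float64(\([^)]*\))/\1/g'
```

```text
[[[-6.9, -1.0, -0.0], 1.37, 0.645], [[-12.2, -1.5, -0.0], 2.43, 0.645], [[-17.7, -1.3, -0.0], 3.49, 0.645], [[-23.2, -0.4, -0.0], 4.55, 0.645], [[-23.1, 1.5, -0.0], 4.55, 0.645], [[-23.0, 3.3, -0.0], 4.55, 0.645], [[-22.5, 5.1, -0.0], 4.55, 0.645], [[-22.2, 6.9, -0.0], 4.55, 0.645], [[-21.5, 8.6, -0.0], 4.55, 0.645], [[-20.7, 10.3, -0.0], 4.55, 0.645]]
[[[-19.9, 11.9, -0.0], 4.55, 0.645], [[-18.8, 13.4, -0.0], 4.55, 0.645], [[-17.8, 14.9, -0.0], 4.55, 0.645], [[-16.5, 16.3, -0.0], 4.55, 0.645], [[-15.1, 17.5, -0.0], 4.55, 0.645], [[-13.7, 18.7, -0.0], 4.55, 0.645], [[-12.2, 19.7, -0.0], 4.55, 0.645], [[-10.6, 20.6, -0.0], 4.55, 0.645], [[-9.0, 21.4, -0.0], 4.55, 0.645], [[-7.2, 22.0, -0.0], 4.55, 0.645]]
[[[-5.4, 22.5, -0.0], 4.55, 0.645], [[-3.6, 22.9, -0.0], 4.55, 0.645], [[-1.8, 23.1, -0.0], 4.55, 0.645], [[0.0, 23.1, -0.0], 4.55, 0.645], [[1.9, 23.1, -0.0], 4.55, 0.645], [[2.8, 17.6, -0.0], 3.49, 0.645], [[2.7, 12.0, -0.0], 2.43, 0.645], [[1.8, 6.7, -0.0], 1.37, 0.645]]
[ 0.52665475 -0.26167699  0.2125    ] -16.979999999999972
```

>>> jog_arm(steps=[[[0,0,-8],0,0.645],[[0,0,-12],0,0.645],[[-6.9,-1.0,0],1.37,0.645],[[-12.2,-1.5,0],2.43,0.645],[[-17.7,-1.3,0],3.49,0.645],[[-23.2,-0.4,0],4.55,0.645],[[-23.1,1.5,0],4.55,0.645],[[-23,3.3,0],4.55,0.645],[[-22.5,5.1,0],4.55,0.645],[[-22.2,6.9,0],4.55,0.645]])

```text
time_s: 42.7
eef_pos: [0.5296, 0.1656, 0.2113]
tool_rot: [2.616, 1.738, -0.002]
contact_force: [0.1, -0.3, -1.3]
finger_gap: 0.055
gripper_force: 5.8
```

>>> jog_arm(steps=[[[-21.5,8.6,0],4.55,0.645],[[-20.7,10.3,0],4.55,0.645],[[-19.9,11.9,0],4.55,0.645],[[-18.8,13.4,0],4.55,0.645],[[-17.8,14.9,0],4.55,0.645],[[-16.5,16.3,0],4.55,0.645],[[-15.1,17.5,0],4.55,0.645],[[-13.7,18.7,0],4.55,0.645],[[-12.2,19.7,0],4.55,0.645],[[-10.6,20.6,0],4.55,0.645]])

```text
time_s: 43.7
eef_pos: [0.5279, -0.0646, 0.2116]
tool_rot: [3.085, 0.594, 0.0]
contact_force: [0.7, -0.3, -1.7]
finger_gap: 0.0551
gripper_force: 5.8
```

>>> jog_arm(steps=[[[-9,21.4,0],4.55,0.645],[[-7.2,22,0],4.55,0.645],[[-5.4,22.5,0],4.55,0.645],[[-3.6,22.9,0],4.55,0.645],[[-1.8,23.1,0],4.55,0.645],[[0,23.1,0],4.55,0.645],[[1.9,23.1,0],4.55,0.645],[[2.8,17.6,0],3.49,0.645],[[2.7,12,0],2.43,0.645],[[1.8,6.7,0],1.37,0.645]])

```text
time_s: 44.7
eef_pos: [0.526, -0.2632, 0.2115]
tool_rot: [3.106, -0.469, -0.0]
contact_force: [0.3, 0.4, -1.2]
finger_gap: 0.0551
gripper_force: 5.8
```

```bash
python3 - <<'E'
from rfit import *
viewer.grab_frame("side");P=[viewer.grab_frame("side"),viewer.grab_frame("top")]; s=robot.read_state();t=np.array(s["eef_pos"]);print(s["time_s"],t,s["tool_rot"],s["gripper_force"],s["finger_gap"],s["contact_force"])
u=[viewer.landmark_of(p,"ring_pliers")[:2] for p in P]; b=[viewer.look_for(p,"ring_pliers")[:1] for p in P]; print(u,b)
if all(u): X=tri(P,[v[0]["location"] for v in u]);print("pliers-tool",X-t)
yaw=np.radians(97.7)
for n,p in zip(("side","top"),P):
    s0=cv2.cvtColor(cv2.imread(f"pics/{n}0.png"),cv2.COLOR_BGR2RGB).astype(float); pix=np.array(p["pixels"]).astype(float)
    c=proj(p,(.536,.305,.087)).astype(int); box=(c[0]-24,c[1]-22,48,44);x0,y0,w,hh=box
    D=np.abs(pix-s0).max(2)[y0:y0+hh,x0:x0+w]; v=np.clip((D-15)/30,0,1); print(n,"diff",v.sum())
    for q0 in(.03,.25):
        r=fit(p,pix,.084,yaw,(.536,.3),q0,box,v); print("  q0",q0,round(r.fun,3),"q",round(r.x[2],3),.536+r.x[0]*.01,.3+r.x[1]*.01)
E
```

```text
44.85 [ 0.52638203 -0.26139289  0.21151314] [-3.10669281e+00  4.62977350e-01  2.89215359e-04] 5.750937340781093 0.05526758057626502 [-0.13453492  0.70554083 -0.63505238]
[[{'location': [374.3, 135.7], 'conf': 0.87}], [{'location': [406.6, 237.8], 'conf': 0.76}]] [[{'box': [363.8, 112.7, 19.9, 45.2], 'conf': 0.94}], [{'box': [388.4, 230.5, 37.3, 16.6], 'conf': 0.74}]]
pliers-tool [-0.00450342 -0.00539343 -0.01480822]
side diff 130.53333333333333
  q0 0.03 -0.274 q 0.021 0.5337249542945728 0.2969087693795184
  q0 0.25 -0.275 q 0.024 0.5339558738394424 0.29690769655404387
top diff 155.46666666666667
  q0 0.03 -0.33 q 0.049 0.5366339769252334 0.2919593267243772
  q0 0.25 -0.331 q 0.055 0.5365911367857463 0.29195838061594315
```

The fit gives a spread of about 0.02–0.05, so the ring is closed. The pliers are in nearly the same grip and pose as when they left the rack, so I'll lower them into the opening.

>>> jog_arm(steps=[[[0,0,5],0,0.645],[[0,0,8],0,0.645],[[0,0,8],0,0.645],[[0,0,6],0,0.645],[[0,0,4],0,0.645],[[0,0,4],0,0.645],[[0,0,4],0,0.645],[[0,0,4],0,0.645],[[0,0,2],0,0.645],[[0,0,0],0,0.645]])

```text
time_s: 46.05
eef_pos: [0.5261, -0.2618, 0.1663]
tool_rot: [-3.107, 0.464, 0.001]
contact_force: [-0.9, -0.2, -0.4]
finger_gap: 0.0552
gripper_force: 5.8
```

>>> jog_arm(steps=[[[0,0,4],0,0.645],[[0,0,5],0,0.645],[[0,0,5],0,0.645],[[0,0,5],0,0.645],[[0,0,5],0,0.645],[[0,0,5],0,0.645],[[0,0,5],0,0.645],[[0,0,4],0,0.645],[[0,0,2],0,0.645],[[0,0,0],0,0.645]])

```text
time_s: 47.05
eef_pos: [0.5261, -0.2617, 0.1263]
tool_rot: [-3.107, 0.463, 0.001]
contact_force: [-0.5, 0.2, -0.7]
finger_gap: 0.0552
gripper_force: 5.8
```

>>> jog_arm(steps=[[[0,0,4],0,0.645],[[0,0,5],0,0.645],[[0,0,5],0,0.645],[[0,0,5],0,0.645],[[0,0,4],0,0.645],[[0,0,3],0,0.645],[[0,0,2],0,0.645],[[0,0,1],0,0.645],[[0,0,0],0,0.645],[[0,0,0],0,0.645]])

```text
time_s: 48.05
eef_pos: [0.5264, -0.262, 0.0978]
tool_rot: [3.107, -0.464, 0.001]
contact_force: [-0.1, -0.3, -1.0]
finger_gap: 0.0551
gripper_force: 5.8
```

>>> jog_arm(steps=[[[0,0,1],0,0.645],[[0,0,1],0,0.645],[[0,0,1],0,0.645],[[0,0,1],0,0.645],[[0,0,0],0,0.645],[[0,0,0],0,0.645],[[0,0,0],0,0.645],[[0,0,0],0,0.645],[[0,0,0],0,0.645],[[0,0,0],0,0.645]])

```text
time_s: 49.05
eef_pos: [0.5263, -0.2619, 0.0937]
tool_rot: [3.107, -0.464, 0.0]
contact_force: [-0.2, 0.4, -0.7]
finger_gap: 0.0547
gripper_force: 5.8
```

>>> jog_arm(steps=[[[0,0,1],0,0.645],[[0,0,1],0,0.645],[[0,0,1],0,0.645],[[0,0,0],0,0.645],[[0,0,0],0,0.66],[[0,0,0],0,0.7],[[0,0,0],0,0.75],[[0,0,0],0,0.85],[[0,0,0],0,1],[[0,0,0],0,1]])

```text
time_s: 50.05
eef_pos: [0.5261, -0.2618, 0.0904]
tool_rot: [3.107, -0.464, -0.001]
contact_force: [0.3, -0.1, 0.1]
finger_gap: 0.0854
gripper_force: 0.0
```

>>> jog_arm(steps=[[[0,0,-4],0,1],[[0,0,-8],0,1],[[0,0,-12],0,1],[[0,0,-14],0,1],[[0,0,-16],0,1],[[0,0,-18],0,1],[[0,0,-20],0,1],[[0,0,-18],0,1],[[0,0,-10],0,1],[[0,0,0],0,1]])

```text
time_s: 51.05
eef_pos: [0.5275, -0.2624, 0.2131]
tool_rot: [3.106, -0.464, 0.007]
contact_force: [0.1, 0.2, -0.4]
finger_gap: 0.0851
gripper_force: 0.0
```

```bash
python3 - <<'E'
from rfit import *
from hand import blobs
P=[viewer.grab_frame("side"),viewer.grab_frame("top")]; s=robot.read_state();t=np.array(s["eef_pos"]);print(s["time_s"],t,s["contact_force"])
np.savez("end.npz",s=P[0]["pixels"],t=P[1]["pixels"])
for p in P:
    print("blobs");[print("  ",b) for b in blobs(p,(.525,-.264,.12))]
for q in P: print([(r["location"],r["conf"]) for r in viewer.landmark_of(q,"ring_pliers")[:1]])
for n,p in zip(("side","top"),P):
    s0=cv2.cvtColor(cv2.imread(f"pics/{n}0.png"),cv2.COLOR_BGR2RGB).astype(float); pix=np.array(p["pixels"]).astype(float)
    c=proj(p,(.536,.305,.087)).astype(int); box=(c[0]-24,c[1]-22,48,44);x0,y0,w,hh=box
    D=np.abs(pix-s0).max(2)[y0:y0+hh,x0:x0+w]; v=np.clip((D-12)/25,0,1)
    ctr=(.5345,.3008) if n=="side" else (.5376,.2987)
    def sc(q,yw,dy,z):
        yaw=np.radians(yw); m=draw(p,np.array([ctr[0]+dy*np.cos(yaw),ctr[1]+dy*np.sin(yaw),z]),yaw,q,box=box); o=cv2.dilate(m,np.ones((3,3)))-m
        return (m*v).sum()/m.sum()-.7*(o*v).sum()/o.sum()
    L=sorted([(round(sc(q,yw,dy,z),3),q,yw,dy,z) for q in(0,.02,.05,.1,.15,.2,.25,.3) for yw in(88,93,98,103,108) for dy in(-.006,-.003,0,.003,.006) for z in(.084,.088,.094)],reverse=True)
    print(n,v.sum(),L[:4]); print({z:max(l for l in L if l[4]==z)[:4] for z in(.084,.088,.094)}, {q:max(l for l in L if l[1]==q)[0] for q in(0,.02,.05,.1,.2,.3)})
E
```

```text
51.15 [ 0.52604928 -0.2617409   0.21050843] [-0.36276064  0.188158   -0.35648963]
blobs
   (np.int32(43), array([356. , 117.9]), [[355.5, 114.0], [356.2, 122.2]], [354, 114, 5, 10])
   (np.int32(13), array([387.5, 115. ]), [[385.0, 114.0], [389.0, 117.0]], [385, 114, 5, 4])
   (np.int32(29), array([357. , 145.5]), [[357.0, 142.0], [358.0, 149.0]], [355, 142, 6, 9])
   (np.int32(85), array([374.9, 158.6]), [[377.9, 150.3], [371.7, 166.0]], [370, 149, 10, 19])
   (np.int32(63), array([335.4, 152.4]), [[329.4, 150.8], [341.6, 151.6]], [329, 150, 14, 6])
   (np.int32(63), array([362.1, 162.4]), [[359.0, 154.2], [363.8, 169.2]], [358, 153, 8, 18])
blobs
   (np.int32(943), array([411.2, 221. ]), [[384.6, 211.6], [433.6, 234.9]], [380, 199, 58, 45])
   (np.int32(66), array([386. , 241.9]), [[386.0, 236.5], [387.5, 246.3]], [382, 236, 8, 12])
   (np.int32(109), array([403.8, 247.6]), [[410.9, 245.9], [396.7, 248.7]], [396, 244, 17, 9])
[([368.6, 172.8], 0.69)]
[([390.8, 248.1], 0.55)]
side 140.35999999999999 [(np.float64(0.288), 0.1, 108, -0.003, 0.084), (np.float64(0.28), 0.05, 108, -0.006,
[... 166 characters left out ...]
4(0.25), 0.1, 108, 0), 0.094: (np.float64(0.156), 0.3, 103, 0.006)} {0: np.float64(0.253), 0.02: np.float64(0.271), 0.05: np.float64(0.28), 0.1: np.float64(0.288), 0.2: np.float64(0.187), 0.3: np.float64(0.177)}
top 193.04000000000002 [(np.float64(0.304), 0.1, 103, -0.006, 0.084), (np.float64(0.304), 0.05, 108, -0.006, 0.084), (np.float64(0.304), 0.05, 103, -0.006, 0.084), (np.float64(0.289), 0.1, 108, -0.006, 0.084)]
{0.084: (np.float64(0.304), 0.1, 103, -0.006), 0.088: (np.float64(0.28), 0.02, 103, 0), 0.094: (np.float64(0.238), 0.05, 108, -0.003)} {0: np.float64(0.269), 0.02: np.float64(0.28), 0.05: np.float64(0.304), 0.1: np.float64(0.304), 0.2: np.float64(0.271), 0.3: np.float64(0.179)}
```

```bash
python3 - <<'E'
from rfit import *
P=[viewer.grab_frame("side"),viewer.grab_frame("top")]
yaw=np.radians(97.7);ex=np.array([np.cos(yaw),np.sin(yaw)]);ey=np.array([-ex[1],ex[0]]); ys=np.arange(-34,35,2)
print("y",list(ys))
for n,p in zip(("side","top"),P):
    s0=cv2.cvtColor(cv2.imread(f"pics/{n}0.png"),cv2.COLOR_BGR2RGB).astype(float); pix=np.array(p["pixels"]).astype(float)
    D=(pix-s0).mean(2).astype(np.float32); ctr=np.array((.5345,.3008) if n=="side" else (.5376,.2987))
    for x in(-18,18,22,26,30,34,38,42):
        uv=np.array([proj(p,(*(ctr+(x*ex+y*ey)/1000),.0885)) for y in ys],np.float32)
        print(n,x,cv2.remap(D,uv[None,:,0],uv[None,:,1],cv2.INTER_LINEAR)[0].astype(int).tolist())
E
```

```text
y [np.int64(-34), np.int64(-32), np.int64(-30), np.int64(-28), np.int64(-26), np.int64(-24), np.int64(-22), np.int64(-20), np.int64(-18), np.int64(-16), np.int64(-14), np.int64(-12), np.int64(-10), np.int64(-8), np.int64(-6), np.int64(-4), np.int64(-2), np.int64(0), np.int64(2), np.int64(4), np.int64(6), np.int64(8), np.int64(10), np.int64(12), np.int64(14), np.int64(16), np.int64(18), np.int64(20), np.int64(22), np.int64(24), np.int64(26), np.int64(28), np.int64(30), np.int64(32), np.int64(34)]
side -18 [0, 0, 0, 0, 1, 1, 1, 7, 14, 14, 4, 0, 0, 0, 0, 0, 0, 0, 0, -5, -23, -17, 0, -3, -11, -29, -19, 0, 0, 0, 0, 0, 0, 0, 0]
side 18 [2, 0, 3, 2, 0, -4, -12, -47, -97, -80, -29, 1, 1, 1, 1, 1, 0, 0, -1, 0, -2, 0, 0, 0, 1, 0, 0, -3, 5, 10, -54, -100, -69, -32, -30]
side 22 [2, 3, 2, 1, -3, -9, -4, -23, -57, -70, -28, 0, 1, 2, 1, 0, 0, 0, 0, 0, 0, 0, 0, 1, 1, 1, 3, 10, 12, -20, -63, -35, -25, -70, -70]
side 26 [1, 1, 1, 1, 1, -5, -28, -26, -23, -62, -61, -53, -35, -1, 1, 2, 0, 0, 0, 0, 0, 0, 0, 2, 2, 1, 0, 1, -7, -42, -49, -20, -43, -85, -65]
side 30 [3, 3, 1, 0, 0, 0, -6, -13, -10, -27, -9
[... 867 characters left out ...]
, 11, 10, 10, 11, 10, 9, 9, 8, 9, -1, -11, -32, -26, -7, 4, 3, -2, -2]
top 26 [7, 10, 10, 7, 3, 10, 31, 34, -9, -72, -100, -51, -10, 4, 7, 8, 7, 7, 7, 8, 7, 8, 7, 7, 7, 3, -6, -14, -17, -16, -3, 3, 4, 1, 1]
top 30 [7, 8, 6, 5, 4, 6, 19, 45, 55, 20, -28, -65, -57, -20, 0, 7, 7, 7, 7, 8, 7, 7, 7, 7, 9, 14, 40, 89, 82, 16, 7, 3, 4, 4, 2]
top 34 [8, 6, 8, 9, 7, 8, 6, 18, 41, 47, 21, -12, 0, 6, 7, 8, 9, 9, 9, 9, 7, 7, 8, 5, 25, 57, 76, 69, 39, 7, 5, 7, 8, 9, 8]
top 38 [6, 5, 5, 7, 9, 8, 9, 10, 24, 43, 47, 29, 10, 4, 6, 5, 6, 8, 8, 9, 11, 7, 8, 8, 15, 17, 17, 16, 11, 8, 5, 4, 5, 3, 6]
top 42 [5, 6, 7, 6, 6, 5, 6, 6, 8, 9, 9, 7, 6, 4, 4, 4, 6, 6, 5, 6, 8, 9, 6, 4, 2, 7, 5, 7, 10, 9, 7, 8, 1, 11, 7]
```

The ears show in the top view at y = -18.5 and +21 mm at ring x = 30. They end at about x = 40, relative to the shaft axis. That matches a ring closed and centred in the groove. Handing in.

```bash
python3 -c "
from workcell import robot
print(robot.job_done())"
```

```text
the job is handed in; nothing more can be done
None
```

I handed the job in at about 51 s: camera measurements show the smaller ring closed in the shaft groove and the pliers back in their rack opening, handles up. The pliers dropped back into the rack on the first two lifts, and I left the larger ring, spray can, jar and spool alone but did not re-measure them.

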